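# Clear the shelf edge and press the label holder home

## Robot

A 6-joint arm with a two-finger parallel gripper is mounted at the origin on a cart in front of the work surface, level with it; the furniture and walls round the work are solid. World frame = base frame: x ahead of the robot, y to its left, z up, the work surface at z = 0. Lengths are in m, angles in rad, forces in N, time in s.
With the tool pointing down it reaches from about 0.35 to 0.775 m from the base axis. Payload 5.5 kg.
Tool frame: the origin (TCP) lies at the very end of the fingers, on their centre line; the grasp point (between the pads) lies hold_point_z behind it (hold_point_z is the distance from the TCP to the grasp point, in m); x points along the fingers, y is the direction in which the jaws open and shut, and the axes are right-handed (so a half turn about x gives the same grasp; the last joint's range is limited). The gripper opens to 85 mm and grips with 20 to 120 N. Pads are 22 mm wide; open, the fingers measure 114 mm over their backs; the gripper's body (76 mm by 85 mm) begins 54 mm behind the grasp point. The pads swing forward as they close: fully open they stand 13 mm farther back than shut.
Start: joints at [-1.314, 0.313, 0.046, 1.304, 0, 1.431], TCP at [0.222, -0.53, 0.211] pointing down, gripper open.
Joint ranges: [-2.76, 2.76], [-0.86, 1.69], [-1.03, 1.26], [-2.2, 2.34], [-1.47, 1.5], [-3.14, 3.14]. Speed limits (rad/s): [2.57, 2.57, 3.14, 3.14, 3.14, 3.14].

## Interface

Orientations are given as a unit quaternion [w, x, y, z].
In Python, from workcell import * gives the robot as it stands. The module is installed in compiled form; this text tells all that it offers.
- The arm moves only by the tool step_arm, never from a script. Its argument "targets" is a list of rows, each a list of 3 entries, a list of its own where there are three numbers: the turn, a rotation vector about the tool's x, y, z in degrees, then the shift along the tool's x, y, z in cm, then the finger opening in cm, from 0 to 8.54. A call has exactly 10 rows; each row shifts and turns the commanded pose from where the row before left it, along the tool's axes as they then stand; what a row does not reach is not made up. A row lasts 1/10 s, in which the tool goes at most 50 mm and 8.59 degrees, less where a joint would pass 70% of its speed; a pose out of reach is approached as far as the arm can. A call with a gripper value outside its range is refused whole. The fingers move at their own pace and stop on an object; "force" is the grip in N (left out, the last holds). Time passes only in rows, so rows that do not move let the fingers close, or fill a call up. It gives the time, the measured TCP pose, the force and the opening at its end, in the units of the state.
- get_state(): the state, without advancing time (a new reading comes with each control period).
- read_camera(name): name is "scene" or "top" or "wrist"; returns the picture (420x560x3 uint8, red, green, blue); there is no depth.
- camera_model(name): a dict with "fx", "fy", "cx", "cy" (pixels), "xyz" and "rotation" of the camera in the world; the wrist camera has in their place "T_tool_cam" (4x4, takes a point from camera to tool coordinates, whose origin is the TCP and whose axes are the tool frame's). Camera axes: x right, y down, z forward; pixel columns grow to the right and rows downward; lengths in m; the calibration is good to about 2 mm. A picture is of the moment at which its call begins: read the wrist's pose just before it. camera_model takes no time and is no camera call.
- hand_in(): hands the job in, once; it reports no verdict.
Trained networks look in the newest picture that a camera, given by its name, has taken for a name from the list of things; names that differ only in an ending like _2 or _b are one class to them, and where a whole thing is asked for, a point or a joint stands for the part that bears it (a point fixed in the world has none). Each returns a list of dicts, best first, with "p" (0 to 1); they miss things now and then, are a little off and sometimes report something else, mostly with a low value. They report only what shows in the picture. A call takes as long as a camera call. They do not tell look-alikes from the thing itself.
- find_in(camera, label): "extent" ([left, top, width, height] in pixels, round what is visible of it).
- silhouettes(camera, label): "mask" (420x560 bool, what is visible of it) and "extent" ([left, top, width, height] in pixels, round what is visible of it).
The state is a dict: "clock": time; "joint_pos": joint angles; "qvel": joint speeds; "tau": joint torques, N m; "tcp_pos": TCP position; "orientation": TCP orientation; "wrist_force": force on the tool from outside, world axes, zero at the start; "ft_torque": the same for the moment, N m; "finger_gap": finger opening in m.
Only numpy, scipy, OpenCV 4.12 (cv2) and the standard library are available. Lean on these libraries where they do the work, as an engineer would, in place of code of your own. Each camera call takes 0.05 s, during which the arm holds its last target.

## Task

Broken orange clip stubs are lying on the little white shelf, in the way of its new label holder. Pick up the block brush and sweep all three stubs off the shelf's open left end into the steel kidney dish (move them with the brush only), then set the brush down on the worktop clear of the shelf and dish. Then take the white label holder by its upright face, slide its tongue behind the shelf's metal lip between the two grey bay ends, push until it has pressed the black spring bar fully home, and finish holding it pressed there without letting go; leave the handpieces, scissors and sterile pack where they are.

Things in the scene. Friction and masses are not known exactly. Their poses are not given: they have to be found in the camera images.
- shelf_unit: Fixed low white shelf. Origin at worktop level under the deck's centre; x points to its back (away from the robot), y left, z up. Deck top 50 mm above the worktop, 150 x 180 mm: front edge x=-75, open ends y=+90 and y=-90 mm. Along the back runs a fixed aluminium lip, front edge x=+38 mm, top 17 mm above the deck; an upstand at x=77 reaches z=71 mm. No other walls above the deck.
- bay (a point): Middle of the bay's mouth, on the deck top (z=50 mm) on the shelf's centre line (y=0) at x=+40 mm of the shelf; axes as the shelf's. The slot between deck and lip is 10 mm high; grey bay ends (blue front strips) block it except for this bay, 82 mm wide (y=-41 to +41 mm).
- spring_bar (a joint): Black spring-loaded bar, 74 mm wide, in the bay behind the lip. Slides in the shelf's +x: 0 = at rest, face 16 mm behind the bay's mouth; 0.008 m = fully home on its stop. About 2.5 N starts it, about 6.5 N brings it fully home; it springs back when released.
- waste_dish: Stainless kidney dish fixed under the shelf's left end, 175 mm along the shelf's x, 82 mm along its y, rim 35 mm high (15 mm below the deck top). Origin: centre of its underside, at x=-15, y=+118 mm of the shelf; open from the deck's end (y=+90) to about y=+150 mm. Its own x is the shelf's y, its own y the shelf's -x.
- brush: Block brush without handle, 110 x 28 x 48 mm, 90 g: rigid bristles 100 x 24 mm, z=0 to 28; wooden block z=28 to 48 mm, gripped across its 28 mm width. Stands on its bristles; origin at the centre of their underside, x along its length, z up.
- label_holder: White plastic label holder, 60 g, standing on its foot. Upright face 9 mm thick (x), 70 mm wide (y), up to z=61 mm, paper label with green stripe on its front (-x): grip it across the 9 mm. Foot 6 mm thick, 60 mm wide, from x=-17 to +57 mm; the part ahead of the face (+x) is the tongue that goes behind the lip. Origin: underside, below the middle of the face; z up.
- tongue_tip (a point): Middle of the front edge of the label holder's tongue, 57 mm ahead (+x) of the holder's origin and 3 mm above its underside. Fully home it lies 64 mm behind the shelf's origin (x), with 28 mm left between face and lip for a finger.
- stub_0: Broken orange clip stub, about 22 x 16 x 16 mm, 12 g, lying loose on the deck; origin at the centre of its underside.
- stub_1: Broken orange clip stub, about 18 x 16 x 14 mm, 12 g, lying loose on the deck; origin at the centre of its underside.
- stub_2: Broken orange clip stub, about 20 x 16 x 18 mm, 12 g, lying loose on the deck; origin at the centre of its underside.
- dispenser_corner (a point): Fixed obstacle, not part of the job: lower left front corner of the cutter block of the pouch-reel dispenser at the back right. The dispenser extends from here 450 mm to the right (-y), back to the wall (+x) and upward. Keep hand and wrist clear of it.
- handpiece_red: Bystander: dental handpiece with a red ring, 17 x 132 x 20 mm, origin under its middle. Leave alone.
- handpiece_blue: Bystander: dental handpiece with a blue ring, 17 x 132 x 20 mm, origin under its middle. Leave alone.
- scissors: Bystander: scissors with red handles, 87 x 199 x 9 mm, origin under its middle. Leave alone.
- sterile_pack: Bystander: light blue sealed pouch, 180 x 60 x 10 mm, origin under its middle. Leave alone.
Not all that is in view belongs to the job. What is shaped like the brush but pink is not meant.

How it is judged:
By the outcome, as a careful person would: the job done as asked, in the order asked, and still so for the second after the job is handed in, while the arm keeps its last pose, push and grip.
It also fails if it takes over 72 s, if anything falls off the work surface, if the arm or the gripper's body presses on something with over 40 N, if the wrist force passes 120 N, or if a joint passes its speed limit or range.

## Working session

There is one attempt and no reset: what is moved stays moved. The work goes in short steps, Python scripts to look and compute and a tool call to move; the robot and the scene stay as the last step left them, time stands still between calls to the robot, and variables do not carry over. Pictures are saved under pics/ and viewed, and the job is handed in when it is done.

Besides the shell and the picture viewer there is one more tool, called as name(argument=value, ...) on one line, values as JSON. step_arm: Moves the arm, as the interface text tells. Its arguments: {"type":"object","properties":{"targets":{"type":"array","items":{"type":"array"}},"force":{"type":"number"}},"required":["targets"]}

```bash
mkdir -p pics; ls; python3 - <<'E'
from workcell import *
import cv2,json
s=get_state(); print(s)
for c in ["scene","top","wrist"]:
    im=read_camera(c); cv2.imwrite(f"pics/{c}0.png",im[:,:,::-1]); print(c,camera_model(c))
E
```

```text
pics
{'clock': 0.0, 'joint_pos': array([-1.31358947e+00,  3.13981980e-01,  4.49670244e-02,  1.30362348e+00,
        3.49642714e-06,  1.43120486e+00]), 'qvel': array([ 0.00069926,  0.000599  ,  0.00042974, -0.00263336, -0.0012151 ,
       -0.00129879]), 'tau': array([-7.17147723e-04, -4.80624318e+01,  2.98535442e+01,  1.94134796e-02,
       -1.59345600e-04, -3.12694937e-08]), 'tcp_pos': array([ 0.22207049, -0.52977452,  0.20991452]), 'orientation': array([-0.13872056, -0.69319838, -0.14002102,  0.69327247]), 'wrist_force': array([ 0.43961362,  0.42275233, -0.69729076]), 'ft_torque': array([-0.00956704, -0.01771822, -0.05398963]), 'finger_gap': 0.08544351369014508}
scene {'fx': 407.0691450247225, 'fy': 407.0691450247225, 'cx': 273.7700018725201, 'cy': 207.07196331022962, 'xyz': array([-0.54712532, -0.56573073,  1.24594265]), 'rotation': array([-0.34382776,  0.78257283, -0.47108857,  0.21780218])}
top {'fx': 404.03294058536983, 'fy': 404.03294058536983, 'cx': 281.1296867868015, 'cy': 214.18925889958388, 'xyz': array([ 0.28107118, -0.02765882,  1.38989129]), 'rotation': array([-0.06989435,  0.70433874, -0.70338249,  0.06538188])}
wrist {'fx': 361.79135858207724, 'fy': 361.79135858207724, 'cx': 276.68339115562253, 'cy': 213.81397690414875, 'T_tool_cam': array([[-6.02475708e-04, -2.65117982e-01,  9.64215792e-01,
        -1.62339348e-01],
       [ 9.99999210e-01, -1.22337875e-03,  2.88457760e-04,
         5.54133921e-04],
       [ 1.10312577e-03,  9.64215204e-01,  2.65118509e-01,
        -6.65638931e-02],
       [ 0.00000000e+00,  0.00000000e+00,  0.00000000e+00,
         1.00000000e+00]])}
```

```bash
python3 - <<'E'
import workcell
print([n for n in dir(workcell) if not n.startswith('__')]); print(getattr(workcell,'hold_point_z',None))
E
```

```text
['MotionError', 'camera_model', 'find_in', 'get_state', 'hand_in', 'hold_point_z', 'read_camera', 'silhouettes']
0.0187
```

View pics/scene0.png

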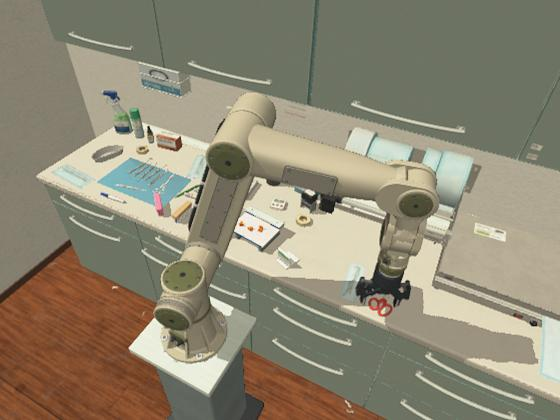

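View pics/top0.png

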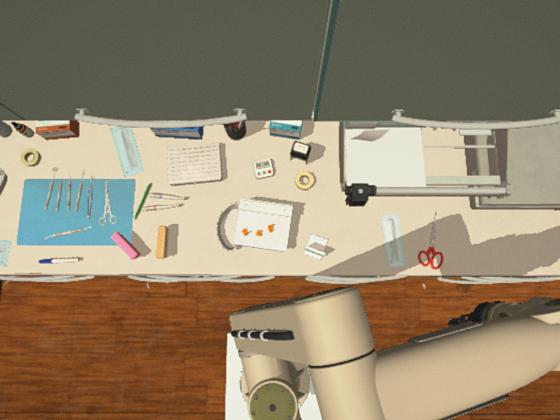

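View pics/wrist0.png

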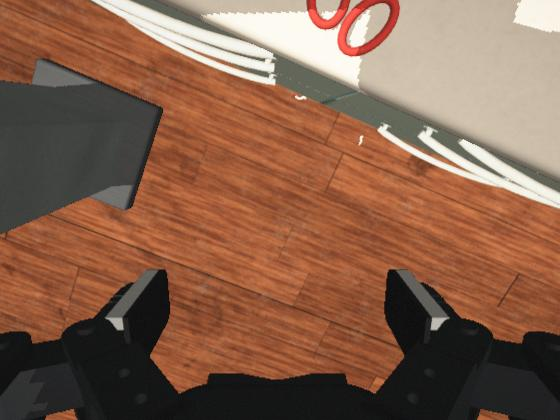

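```bash
cat > h.py <<'E'
from workcell import *
import numpy as np, cv2
from scipy.spatial.transform import Rotation as R
def q2R(q): return R.from_quat([q[1],q[2],q[3],q[0]]).as_matrix()
def cam(name,s=None):
    m=camera_model(name); K=np.array([[m['fx'],0,m['cx']],[0,m['fy'],m['cy']],[0,0,1]])
    if name!='wrist': Rm=np.array(m['rotation']); Rm=q2R(Rm) if Rm.shape==(4,) else Rm; return K,Rm,np.array(m['xyz'])
    s=s or get_state(); T=np.eye(4); T[:3,:3]=q2R(s['orientation']); T[:3,3]=s['tcp_pos']; T=T@m['T_tool_cam']; return K,T[:3,:3],T[:3,3]
def proj(c,P):
    K,Rm,t=c; p=(np.atleast_2d(P)-t)@Rm@K.T; return p[:,:2]/p[:,2:]
def atz(c,uv,z):
    K,Rm,t=c; uv=np.atleast_2d(uv); d=np.c_[uv,np.ones(len(uv))]@np.linalg.inv(K).T@Rm.T
    return t+d*((z-t[2])/d[:,2:])
def tri(obs):
    A=np.zeros((3,3));b=np.zeros(3)
    for c,uv in obs:
        K,Rm,t=c; d=Rm@np.linalg.inv(K)@np.array([*uv,1]); d/=np.linalg.norm(d); M=np.eye(3)-np.outer(d,d); A+=M;b+=M@t
    return np.linalg.solve(A,b)
def save(name,fn,crop=None,scale=1):
    im=read_camera(name)[:,:,::-1].copy()
    o=im
    if crop: x,y,w,h=crop; o=cv2.resize(im[y:y+h,x:x+w],None,fx=scale,fy=scale,interpolation=cv2.INTER_CUBIC)
    cv2.imwrite('pics/'+fn,o); return im
E
python3 - <<'E'
from h import *
for c in ['top','scene']:
    im=save(c,c+'1.png',(200,180,140,90) if c=='top' else (130,170,200,120),5 if c=='top' else 4)
    C=cam(c)
    for l in ['brush','label_holder','shelf_unit','stub_0','waste_dish']:
        for d in silhouettes(c,l)[:3]:
            r=cv2.minAreaRect(cv2.findNonZero(d['mask'].astype(np.uint8)))
            print(c,l,round(d['p'],2),d['extent'],np.round(cv2.boxPoints(r),1).tolist(),np.round(atz(C,r[0],0.0),3))
E
```

```text
top brush 0.68 [215.4, 200.6, 74.5, 51.4] [[216.0, 199.0], [291.0, 199.0], [291.0, 251.0], [216.0, 251.0]] [[0.512 0.078 0.   ]]
top brush 0.64 [158.9, 227.1, 10.3, 29.7] [[156.3000030517578, 257.8999938964844], [159.0, 225.5], [168.5, 226.3000030517578], [165.8000030517578, 258.6000061035156]] [[0.452 0.393 0.   ]]
top brush 0.56 [111.2, 235.1, 32.0, 24.9] [[111.5, 238.5], [118.5, 231.5], [140.5, 253.5], [133.5, 260.5]] [[0.438 0.518 0.   ]]
top label_holder 0.55 [303.3, 235.7, 22.8, 25.1] [[303.1000061035156, 252.39999389648438], [311.5, 233.39999389648438], [329.6000061035156, 241.5], [321.20001220703125, 260.3999938964844]] [[ 0.436 -0.14   0.   ]]
top shelf_unit 0.9 [215.8, 200.3, 74.8, 54.2] [[216.5, 249.8000030517578], [217.5, 199.39999389648438], [292.20001220703125, 200.8000030517578], [291.20001220703125, 251.1999969482422]] [[0.511 0.075 0.   ]]
top stub_0 0.49 [217.6, 200.9, 18.6, 50.5] [[214.60000610351562, 250.3000030517578], [217.5, 200.8000030517578], [238.60000610351562, 202.0], [235.6999969482422, 251.5]] [[0.508 0.172 0.   ]]
top stub_0 0.2 [380.6, 215.4, 24.1, 54.
[... 1264 characters left out ...]
0.124  0.   ]]
scene shelf_unit 0.59 [234.1, 204.5, 52.0, 48.1] [[228.39999389648438, 234.89999389648438], [246.1999969482422, 201.1999969482422], [285.3999938964844, 221.89999389648438], [267.70001220703125, 255.60000610351562]] [[0.535 0.055 0.   ]]
scene stub_0 0.37 [275.9, 249.8, 20.3, 19.4] [[271.20001220703125, 258.1000061035156], [280.20001220703125, 245.60000610351562], [298.6000061035156, 258.70001220703125], [289.6000061035156, 271.29998779296875]] [[ 0.439 -0.127  0.   ]]
scene waste_dish 0.6 [273.3, 249.7, 28.2, 19.2] [[271.3999938964844, 258.0], [281.29998779296875, 245.60000610351562], [298.3999938964844, 259.29998779296875], [288.5, 271.6000061035156]] [[ 0.438 -0.127  0.   ]]
```

View pics/top1.png

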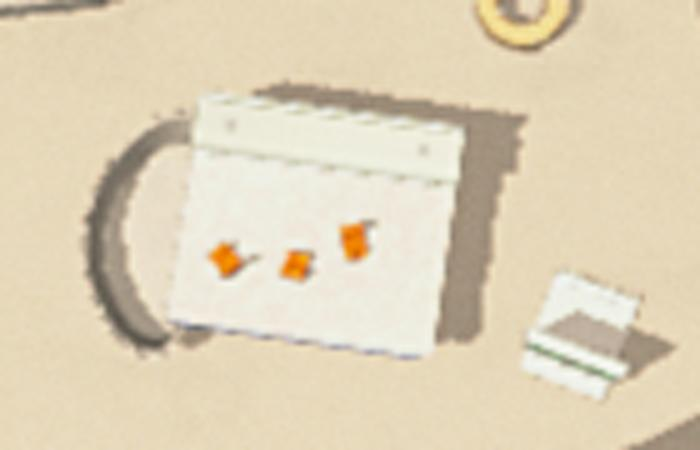

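View pics/scene1.png

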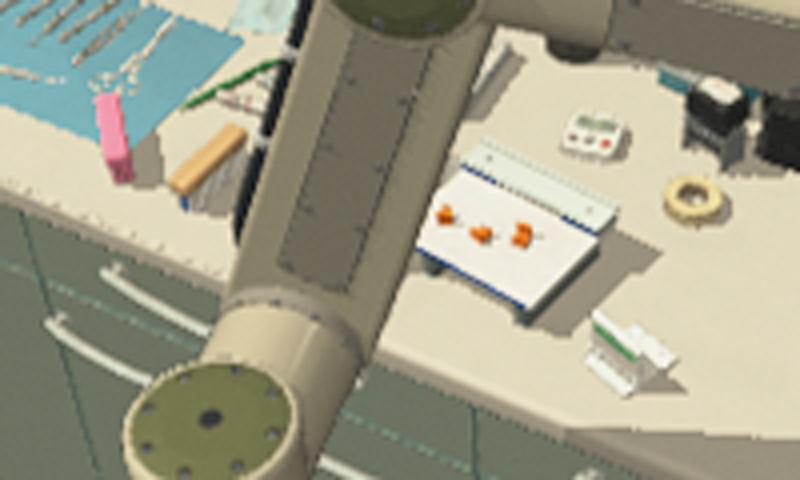

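```bash
python3 - <<'E'
from h import *
s=get_state(); print(s['clock']); print(np.round(q2R(s['orientation']),3))
c=cam('top')
for n,p,z in [('FL',(234,244),.05),('FR',(285.6,251.4),.05),('brush',(162.4,242),.048),('s',(245.6,232),.06),('s',(259.4,233.2),.06),('s',(271,228.4),.06),('lab L',(305.4,248.6),.061),('labR',(325,255),.061),('disp',(346,200),.1)]:
    print(n,np.round(atz(c,p,z),3))
E
```

```text
0.75
[[ 0.     0.386 -0.922]
 [-0.    -0.922 -0.386]
 [-1.     0.     0.   ]]
FL [[0.44  0.138 0.05 ]]
FR [[ 0.415 -0.034  0.05 ]]
brush [[0.446 0.378 0.048]]
s [[0.479 0.099 0.06 ]]
s [[0.475 0.053 0.06 ]]
s [[0.491 0.015 0.06 ]]
lab L [[ 0.423 -0.099  0.061]]
labR [[ 0.402 -0.163  0.061]]
disp [[ 0.579 -0.231  0.1  ]]
```

```bash
cat >> h.py <<'E'
def pose():
    s=get_state(); return np.array(s['tcp_pos']), q2R(s['orientation'])
def yawof(Rm): return np.degrees(np.arctan2(Rm[1,1],Rm[0,1]))
def Rdown(yaw):
    y=np.radians(yaw); yy=np.array([np.cos(y),np.sin(y),0]); x=np.array([0,0,-1.]); return np.array([x,yy,np.cross(x,yy)]).T
def plan(goal,yaw,n,dirn=0,start=None):
    """n equal rows of yaw+translation to goal; prints turn deg & shift cm"""
    p,Rm=start or pose(); goal=np.array(goal); 
    y0=yawof(Rm); dy=(yaw-y0+180)%360-180
    if dirn>0 and dy<0: dy+=360
    if dirn<0 and dy>0: dy-=360
    # tilt fix
    print('pos',np.round(p,4),'yaw',round(y0,2),'tilt deg',np.round(np.degrees(np.arccos(-Rm[2,0])),2),'dyaw',round(dy,2))
    for i in range(n):
        Rt=Rdown(y0+dy*i/n); t=(goal-p)/n@Rt*100
        print(i,'turn',[round(-dy/n,1),0,0],'shift',np.round(t,2).tolist())
E
python3 - <<'E'
from h import *
plan([.46,.03,.25],82,20,1)
E
```

```text
pos [ 0.2222 -0.5304  0.2109] yaw -67.27 tilt deg 0.01 dyaw 149.27
0 turn [np.float64(-7.5), 0, 0] shift [-0.2, -2.12, -2.18]
1 turn [np.float64(-7.5), 0, 0] shift [-0.2, -1.82, -2.44]
2 turn [np.float64(-7.5), 0, 0] shift [-0.2, -1.49, -2.65]
3 turn [np.float64(-7.5), 0, 0] shift [-0.2, -1.13, -2.82]
4 turn [np.float64(-7.5), 0, 0] shift [-0.2, -0.76, -2.95]
5 turn [np.float64(-7.5), 0, 0] shift [-0.2, -0.37, -3.02]
6 turn [np.float64(-7.5), 0, 0] shift [-0.2, 0.03, -3.04]
7 turn [np.float64(-7.5), 0, 0] shift [-0.2, 0.42, -3.01]
8 turn [np.float64(-7.5), 0, 0] shift [-0.2, 0.81, -2.93]
9 turn [np.float64(-7.5), 0, 0] shift [-0.2, 1.18, -2.8]
10 turn [np.float64(-7.5), 0, 0] shift [-0.2, 1.54, -2.63]
11 turn [np.float64(-7.5), 0, 0] shift [-0.2, 1.87, -2.4]
12 turn [np.float64(-7.5), 0, 0] shift [-0.2, 2.16, -2.14]
13 turn [np.float64(-7.5), 0, 0] shift [-0.2, 2.42, -1.84]
14 turn [np.float64(-7.5), 0, 0] shift [-0.2, 2.64, -1.51]
15 turn [np.float64(-7.5), 0, 0] shift [-0.2, 2.82, -1.16]
16 turn [np.float64(-7.5), 0, 0] shift [-0.2, 2.94, -0.78]
17 turn [np.float64(-7.5), 0, 0] shift [-0.2, 3.02, -0.39]
18 turn [np.float64(-7.5), 0, 0] shift [-0.2, 3.04, 0.0]
19 turn [np.float64(-7.5), 0, 0] shift [-0.2, 3.02, 0.4]
```

step_arm(targets=[[[-7.5, 0, 0], [-0.2, -2.1, -2.2], 8.5], [[-7.5, 0, 0], [-0.2, -1.8, -2.4], 8.5], [[-7.5, 0, 0], [-0.2, -1.5, -2.7], 8.5], [[-7.5, 0, 0], [-0.2, -1.1, -2.8], 8.5], [[-7.5, 0, 0], [-0.2, -0.8, -3], 8.5], [[-7.5, 0, 0], [-0.2, -0.4, -3], 8.5], [[-7.5, 0, 0], [-0.2, 0, -3], 8.5], [[-7.5, 0, 0], [-0.2, 0.4, -3], 8.5], [[-7.5, 0, 0], [-0.2, 0.8, -2.9], 8.5], [[-7.5, 0, 0], [-0.2, 1.2, -2.8], 8.5]])

```text
clock: 1.75
tcp_pos: [0.34, -0.2495, 0.2311]
orientation: [0.534, 0.464, 0.534, -0.464]
wrist_force: [0.1, -0.5, 0.4]
finger_gap: 0.0849
```

step_arm(targets=[[[-7.5, 0, 0], [-0.2, 1.5, -2.6], 8.5], [[-7.5, 0, 0], [-0.2, 1.9, -2.4], 8.5], [[-7.5, 0, 0], [-0.2, 2.2, -2.1], 8.5], [[-7.5, 0, 0], [-0.2, 2.4, -1.8], 8.5], [[-7.5, 0, 0], [-0.2, 2.6, -1.5], 8.5], [[-7.5, 0, 0], [-0.2, 2.8, -1.2], 8.5], [[-7.5, 0, 0], [-0.2, 2.9, -0.8], 8.5], [[-7.5, 0, 0], [-0.2, 3, -0.4], 8.5], [[-7.5, 0, 0], [-0.2, 3, 0], 8.5], [[-7, 0, 0], [-0.2, 3, 0.4], 8.5]])

```text
clock: 2.75
tcp_pos: [0.4554, 0.0299, 0.2511]
orientation: [0.706, 0.046, 0.705, -0.046]
wrist_force: [1.1, -0.3, -0.3]
finger_gap: 0.0847
```

```bash
python3 - <<'E'
from h import *
s=get_state(); print(s['clock'],s['tcp_pos'],s['joint_pos'],s['qvel'].max()); print(yawof(q2R(s['orientation'])))
save('wrist','w1.png')
for l in ['label_holder','shelf_unit','stub_0','waste_dish']:
  for d in find_in('wrist',l)[:4]: print(l,round(d['p'],2),d['extent'])
s=get_state(); print(s['clock'],s['tcp_pos'])
E
```

```text
2.75 [0.45541749 0.02994961 0.25107422] [-1.10414527e-01  7.24616623e-02 -1.54729461e-01  1.34294355e+00
 -1.56455422e-04  1.97889771e-02] 0.6598045443793025
82.53988305621004
label_holder 0.6 [69.7, 138.9, 92.5, 76.5]
shelf_unit 0.73 [205.8, 125.9, 236.8, 175.3]
stub_0 0.71 [294.8, 189.0, 19.1, 21.4]
stub_0 0.64 [544.6, 241.4, 15.4, 9.5]
stub_0 0.59 [258.2, 208.7, 21.3, 24.1]
stub_0 0.54 [338.5, 185.8, 22.5, 27.4]
waste_dish 0.83 [370.6, 127.2, 69.6, 154.7]
3.0 [0.45477758 0.02854211 0.25069372]
```

View pics/w1.png

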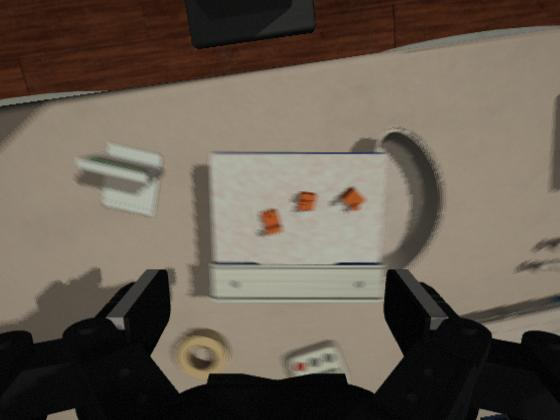

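```bash
python3 - <<'E'
from h import *
s=get_state(); np.savez('s2.npz',p=s['tcp_pos'],q=s['orientation']); 
im=save('wrist','w2.png',(60,120,400,190),2); cv2.imwrite('pics/w2full.png',im)
print(get_state()['tcp_pos'],s['tcp_pos'],get_state()['clock'])
E
```

```text
[0.45467617 0.02817884 0.25069006] [0.45477758 0.02854211 0.25069372] 3.05
```

View pics/w2.png

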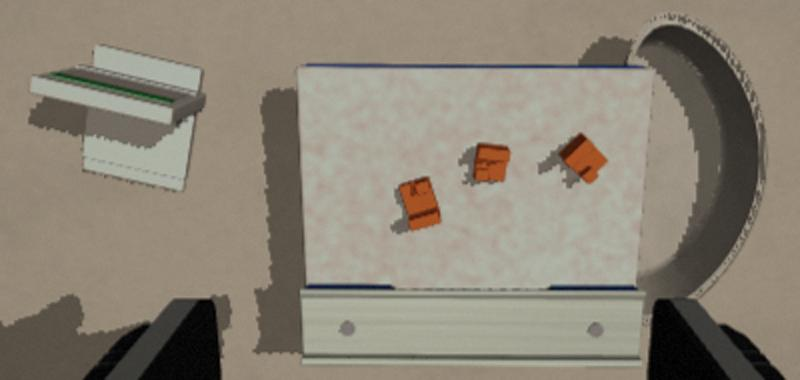

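```bash
cat > fit.py <<'E'
from h import *
from scipy.optimize import least_squares
def fit(c,model,uv,p0):
    model=np.array(model,float)/1000; uv=np.array(uv,float)
    def W(v):
        cs,sn=np.cos(v[2]),np.sin(v[2]); return np.c_[v[0]+cs*model[:,0]-sn*model[:,1], v[1]+sn*model[:,0]+cs*model[:,1], model[:,2]+(v[3] if len(v)>3 else 0)]
    r=least_squares(lambda v:(proj(c,W(v))-uv).ravel(),p0); v=r.x
    print('fit',np.round(v[:2],4),'yaw',round(np.degrees(v[2]),2),'dz',np.round(v[3:],4),'res',np.round(r.fun.reshape(-1,2),1).tolist()); return v
E
python3 - <<'E'
from fit import *
d=np.load('s2.npz'); c=cam('wrist',{'tcp_pos':d['p'],'orientation':d['q']})
cv=lambda L:[(u/2+60-.25,v/2+120-.25) for u,v in L]
sm=[(-75,-90,50),(-75,90,50),(38,-90,67),(38,90,67)]
su=cv([(298,67),(653,67),(301,290),(643,290)])
fit(c,sm,su,[.5,.05,-.15]); v=fit(c,sm,su,[.5,.05,-.15,0])
hm=[(-17,-30,6),(-17,30,6),(57,-30,6),(57,30,6)]
hu=cv([(95,45),(203,68),(82,184),(185,190)])
fit(c,hm,hu,[.42,-.13,-.3]); fit(c,hm,hu,[.42,-.13,-.3,0])
hm2=hm+[(4.5,-35,61),(4.5,35,61)]; fit(c,hm2,hu+cv([(30,92),(170,124)]),[.42,-.13,-.3,0])
for u in [(419,204),(491,162),(584,158)]:
    p=atz(c,cv([u])[0],.06)[0]; cs,sn=np.cos(v[2]),np.sin(v[2]); q=p[:2]-v[:2]; print('stub',np.round(p,3),'shelf',np.round([cs*q[0]+sn*q[1],-sn*q[0]+cs*q[1]],4))
t=cam('top')
print(fit(t,[(-75,90,50),(-75,-90,50),(77,90,71),(77,-90,71)],[(234,244),(285.6,251.4),(240.6,199.4),(292.6,206)],[.5,.05,-.15,0]))
print(fit(t,[(4.5,35,61),(4.5,-35,61)],[(305.4,248.6),(325,255)],[.42,-.13,-.3]))
E
```

```text
fit [0.5018 0.0412] yaw -8.02 dz [] res [[-2.1, -0.5], [1.4, 0.1], [-1.4, 0.2], [2.1, 0.7]]
fit [0.5031 0.0414] yaw -8.01 dz [-0.0057] res [[-0.7, 0.3], [-0.1, 0.8], [-0.0, -0.8], [0.8, -0.3]]
fit [ 0.4191 -0.1321] yaw -18.74 dz [] res [[-1.1, 1.6], [-1.1, 0.4], [1.1, -4.3], [1.2, 2.1]]
fit [ 0.4183 -0.129 ] yaw -18.76 dz [0.0073] res [[-1.6, 1.0], [-0.6, 0.0], [0.6, -3.8], [1.6, 2.8]]
fit [ 0.418  -0.1304] yaw -19.28 dz [0.0029] res [[-0.9, 0.4], [-0.6, -0.2], [0.7, -5.1], [1.1, 1.8], [-1.2, 2.2], [1.0, 0.4]]
stub [0.491 0.015 0.06 ] shelf [-0.0079 -0.028 ]
stub [0.475 0.054 0.06 ] shelf [-0.03    0.0081]
stub [0.479 0.1   0.06 ] shelf [-0.0322  0.0545]
fit [0.5057 0.0427] yaw -8.06 dz [-0.0298] res [[-0.2, -0.3], [0.6, -0.2], [-0.2, -0.1], [-0.2, 0.5]]
[ 0.50569174  0.04268411 -0.14066267 -0.02977805]
fit [ 0.4087 -0.1297] yaw -18.09 dz [] res [[-0.4, -0.1], [0.4, 0.1]]
[ 0.40866368 -0.12974429 -0.31564468]
```

```bash
python3 - <<'E'
from h import *
plan([.44,.378,.18],85,9)
E
```

```text
pos [0.4547 0.0282 0.2507] yaw 82.15 tilt deg 0.03 dyaw 2.85
0 turn [np.float64(-0.3), 0, 0] shift [0.79, 3.83, -0.69]
1 turn [np.float64(-0.3), 0, 0] shift [0.79, 3.83, -0.67]
2 turn [np.float64(-0.3), 0, 0] shift [0.79, 3.84, -0.65]
3 turn [np.float64(-0.3), 0, 0] shift [0.79, 3.84, -0.63]
4 turn [np.float64(-0.3), 0, 0] shift [0.79, 3.84, -0.61]
5 turn [np.float64(-0.3), 0, 0] shift [0.79, 3.85, -0.59]
6 turn [np.float64(-0.3), 0, 0] shift [0.79, 3.85, -0.57]
7 turn [np.float64(-0.3), 0, 0] shift [0.79, 3.85, -0.54]
8 turn [np.float64(-0.3), 0, 0] shift [0.79, 3.86, -0.52]
```

step_arm(targets=[[[-0.4, 0, 0], [0.8, 3.8, -0.6], 8.5], [[-0.4, 0, 0], [0.8, 3.8, -0.6], 8.5], [[-0.4, 0, 0], [0.8, 4.3, -0.6], 8.5], [[-0.4, 0, 0], [0.8, 4.3, -0.6], 8.5], [[-0.4, 0, 0], [0.8, 4.3, -0.6], 8.5], [[-0.4, 0, 0], [0.8, 4.3, -0.6], 8.5], [[-0.4, 0, 0], [0.8, 4.3, -0.6], 8.5], [[0, 0, 0], [0.8, 3.8, -0.6], 8.5], [[0, 0, 0], [0.7, 1.9, -0.5], 8.5], [[0, 0, 0], [0, 0, 0], 8.5]])

```text
clock: 4.05
tcp_pos: [0.4398, 0.3811, 0.1782]
orientation: [0.706, 0.03, 0.707, -0.031]
wrist_force: [0.4, 0.4, 0.1]
finger_gap: 0.0852
```

```bash
python3 - <<'E'
from h import *
s=get_state(); np.savez('s3.npz',p=s['tcp_pos'],q=s['orientation']); print(s['clock'],s['tcp_pos'],abs(s['qvel']).max(),yawof(q2R(s['orientation'])))
save('wrist','w3.png')
E
```

```text
4.05 [0.43976218 0.38113761 0.17821895] 0.04283040161524095 85.0896181541983
```

View pics/w3.png

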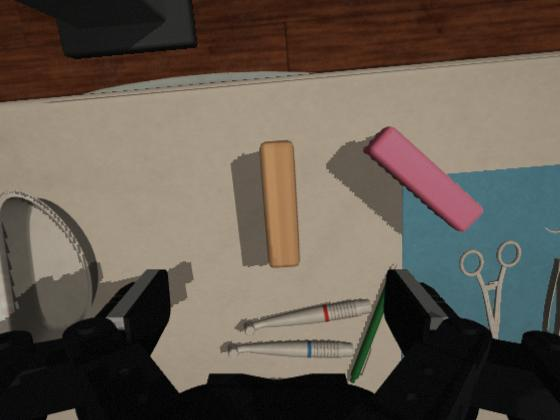

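```bash
python3 - <<'E'
from fit import *
d=np.load('s3.npz'); c=cam('wrist',{'tcp_pos':d['p'],'orientation':d['q']})
ds=silhouettes('wrist','brush')
for x in ds[:2]: print(x['p'],x['extent'])
m=[(-55,-14,48),(-55,14,48),(55,14,48),(55,-14,48)]; u=[(262,143),(293.5,141),(299.5,266),(269.5,268)]
fit(c,m,u,[.44,.38,-.1]); v=fit(c,m,u,[.44,.38,-.1,0])
print(proj(c,[[.44,.38,.048]]))
plan([v[0],v[1],.025],np.degrees(v[2])+90,6)
print(get_state()['clock'])
E
```

```text
0.97 [366.2, 125.4, 116.7, 107.5]
0.91 [259.7, 141.6, 42.1, 126.1]
fit [0.4477 0.3832] yaw -1.75 dz [] res [[-2.0, -1.3], [1.7, -1.3], [1.1, 1.8], [-0.9, 1.4]]
fit [0.4494 0.3831] yaw -1.75 dz [-0.0081] res [[-1.4, 0.2], [1.3, 0.3], [0.6, -0.1], [-0.6, -0.5]]
[[276.67978962 199.10201246]]
pos [0.4405 0.3793 0.1794] yaw 84.98 tilt deg 0.08 dyaw 3.27
0 turn [np.float64(-0.5), 0, 0] shift [2.57, 0.08, 0.14]
1 turn [np.float64(-0.5), 0, 0] shift [2.57, 0.08, 0.14]
2 turn [np.float64(-0.5), 0, 0] shift [2.57, 0.07, 0.14]
3 turn [np.float64(-0.5), 0, 0] shift [2.57, 0.07, 0.15]
4 turn [np.float64(-0.5), 0, 0] shift [2.57, 0.07, 0.15]
5 turn [np.float64(-0.5), 0, 0] shift [2.57, 0.07, 0.15]
4.15
```

step_arm(targets=[[[-0.6, 0, 0], [2.5, 0.1, 0.2], 8.5], [[-0.6, 0, 0], [3.0, 0.1, 0.2], 8.5], [[-0.6, 0, 0], [3.0, 0.1, 0.2], 8.5], [[-0.6, 0, 0], [3.0, 0, 0.2], 8.5], [[-0.6, 0, 0], [2.0, 0, 0], 8.5], [[-0.3, 0, 0], [1.2, 0, 0], 8.5], [[0, 0, 0], [0.7, 0, 0], 8.5], [[0, 0, 0], [0, 0, 0], 8.5], [[0, 0, 0], [0, 0, 0], 8.5], [[0, 0, 0], [0, 0, 0], 2.0]], force=60)

```text
clock: 5.15
tcp_pos: [0.4495, 0.3832, 0.0271]
orientation: [0.708, 0.011, 0.706, -0.01]
wrist_force: [0.8, -0.7, 0.3]
finger_gap: 0.0724
```

step_arm(targets=[[[0, 0, 0], [0, 0, 0], 2], [[0, 0, 0], [0, 0, 0], 2], [[0, 0, 0], [0, 0, 0], 2], [[0, 0, 0], [0, 0, 0], 2], [[0, 0, 0], [0, 0, 0], 2], [[0, 0, 0], [0, 0, 0], 2], [[0, 0, 0], [0, 0, 0], 2], [[0, 0, 0], [0, 0, 0], 2], [[0, 0, 0], [0, 0, 0], 2], [[0, 0, 0], [0, 0, 0], 2]])

```text
clock: 6.15
tcp_pos: [0.4488, 0.3832, 0.0264]
orientation: [0.707, 0.01, 0.707, -0.01]
wrist_force: [-2.0, 0.9, 5.9]
finger_gap: 0.0233
```

```bash
python3 - <<'E'
from h import *
s=get_state(); print(s['clock'],s['tcp_pos'],s['finger_gap'],s['wrist_force'],yawof(q2R(s['orientation'])))
save('wrist','w4.png')
E
```

```text
6.15 [0.44881997 0.38320911 0.02641437] 0.02333828565051431 [-2.04434939  0.91004237  5.86840618] 88.34882144621335
```

View pics/w4.png

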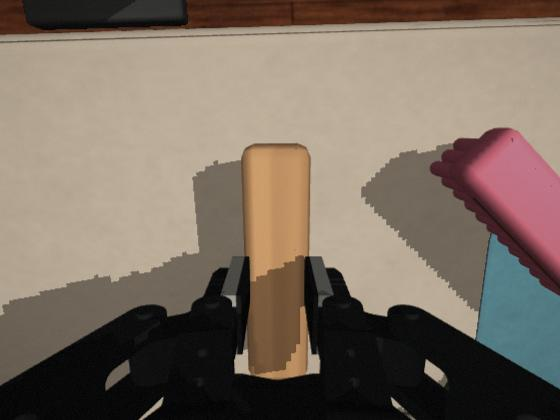

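step_arm(targets=[[[0, 0, 0], [-0.5, 0, 0], 2], [[0, 0, 0], [-1, 0, 0], 2], [[0, 0, 0], [-2, 0, 0], 2], [[0, 0, 0], [-2, 0, 0], 2], [[0, 0, 0], [-2, 0, 0], 2], [[0, 0, 0], [-2, 0, 0], 2], [[0, 0, 0], [-1, 0, 0], 2], [[0, 0, 0], [-0.5, 0, 0], 2], [[0, 0, 0], [0, 0, 0], 2], [[0, 0, 0], [0, 0, 0], 2]])

```text
clock: 7.2
tcp_pos: [0.4481, 0.3824, 0.1348]
orientation: [0.707, 0.01, 0.707, -0.011]
wrist_force: [-0.0, 0.1, -2.1]
finger_gap: 0.0232
```

```bash
python3 - <<'E'
from h import *
s=get_state(); print(s['clock'],s['tcp_pos'],s['finger_gap'],s['wrist_force'],s['ft_torque'],yawof(q2R(s['orientation'])))
save('wrist','w5.png')
save('scene','s5.png',(120,150,160,120),5)
E
```

```text
7.2 [0.44813094 0.38241471 0.13483137] 0.023170081492211992 [-0.01465168  0.09243308 -2.05636521] [0.02961311 0.01472141 0.05872818] 88.33284798829341
```

View pics/w5.png

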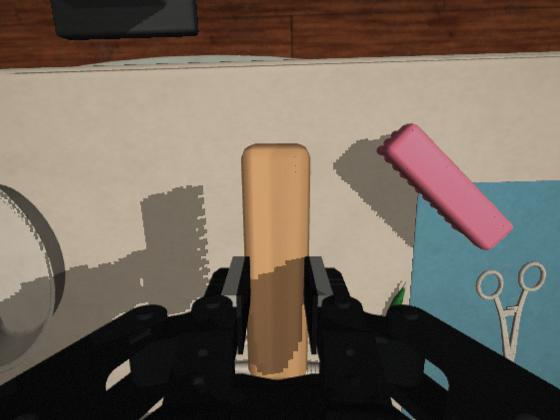

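View pics/s5.png

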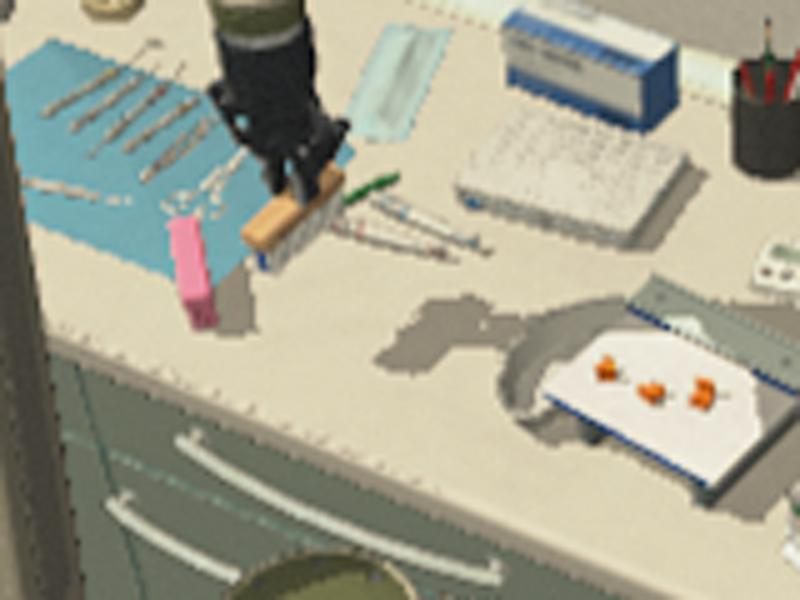

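```bash
cat >> h.py <<'E'
SH=np.array([.5035,.0418]); SY=-8.0
def s2w(x,y,z=0):
    a=np.radians(SY); return np.array([SH[0]+np.cos(a)*x-np.sin(a)*y, SH[1]+np.sin(a)*x+np.cos(a)*y, z])
def w2s(p):
    a=np.radians(SY); q=np.array(p[:2])-SH; return np.array([np.cos(a)*q[0]+np.sin(a)*q[1], -np.sin(a)*q[0]+np.cos(a)*q[1]])
E
python3 - <<'E'
from h import *
c=cam('wrist'); p,Rm=pose()
e=atz(c,[(276,145)],p[2]-.0264+.046)[0]; print('brush end',e, (e-p)@Rm)
e=atz(c,[(276,378)],p[2]-.0264+.046)[0]; print('brush far end',e, (e-p)@Rm)
print(w2s(p)); g=s2w(-.022,-.075,.135); print(g)
plan(g,82,11)
E
```

```text
brush end [0.39239779 0.38292564 0.15416905] [-0.01950359 -0.00103181 -0.05559434]
brush far end [0.49952342 0.37963735 0.15416905] [-0.01968683 -0.00120304  0.05158145]
[-0.10238582  0.32947359]
[ 0.47127612 -0.0294083   0.135     ]
pos [0.448  0.3823 0.1346] yaw 88.33 tilt deg 0.12 dyaw -6.33
0 turn [np.float64(0.6), 0, 0] shift [-0.0, -3.74, 0.32]
1 turn [np.float64(0.6), 0, 0] shift [-0.0, -3.73, 0.36]
2 turn [np.float64(0.6), 0, 0] shift [-0.0, -3.73, 0.4]
3 turn [np.float64(0.6), 0, 0] shift [-0.0, -3.72, 0.43]
4 turn [np.float64(0.6), 0, 0] shift [-0.0, -3.72, 0.47]
5 turn [np.float64(0.6), 0, 0] shift [-0.0, -3.71, 0.51]
6 turn [np.float64(0.6), 0, 0] shift [-0.0, -3.71, 0.55]
7 turn [np.float64(0.6), 0, 0] shift [-0.0, -3.7, 0.58]
8 turn [np.float64(0.6), 0, 0] shift [-0.0, -3.7, 0.62]
9 turn [np.float64(0.6), 0, 0] shift [-0.0, -3.69, 0.66]
10 turn [np.float64(0.6), 0, 0] shift [-0.0, -3.68, 0.69]
```

step_arm(targets=[[[0.6, 0, 0], [0, -2.5, 0.3], 2], [[0.7, 0, 0], [0, -4.6, 0.5], 2], [[0.7, 0, 0], [0, -4.6, 0.6], 2], [[0.7, 0, 0], [0, -4.6, 0.6], 2], [[0.7, 0, 0], [0, -4.6, 0.6], 2], [[0.7, 0, 0], [0, -4.6, 0.6], 2], [[0.7, 0, 0], [0, -4.6, 0.7], 2], [[0.7, 0, 0], [0, -4.6, 0.7], 2], [[0.8, 0, 0], [0, -4.1, 0.6], 2], [[0, 0, 0], [0, -2, 0.4], 2]])

```text
clock: 8.3
tcp_pos: [0.4708, -0.0314, 0.1352]
orientation: [0.705, 0.05, 0.706, -0.051]
wrist_force: [0.4, 1.0, -0.2]
finger_gap: 0.0229
```

step_arm(targets=[[[0, 0, 0], [0, 0, 0], 2], [[0, 0, 0], [0.5, 0, 0], 2], [[0, 0, 0], [1, 0, 0], 2], [[0, 0, 0], [1, 0, 0], 2], [[0, 0, 0], [0.5, 0, 0], 2], [[0, 0, 0], [0.3, 0, 0], 2], [[0, 0, 0], [0.2, 0, 0], 2], [[0, 0, 0], [0, 0, 0], 2], [[0, 0, 0], [0, 0, 0], 2], [[0, 0, 0], [0, 0, 0], 2]])

```text
clock: 9.3
tcp_pos: [0.4716, -0.0286, 0.1011]
orientation: [0.706, 0.049, 0.705, -0.049]
wrist_force: [0.8, 0.4, -1.1]
finger_gap: 0.0229
```

```bash
python3 - <<'E'
from h import *
p,Rm=pose(); s=get_state(); print(s['clock'],p,w2s(p),yawof(Rm),s['wrist_force'],s['finger_gap'])
save('wrist','w6.png'); save('scene','s6.png',(180,160,140,110),5)
E
```

```text
9.3 [ 0.47155527 -0.0285674   0.10111244] [-0.0218406  -0.07412844] 82.03246226758124 [ 0.75444841  0.3536409  -1.12909525] 0.022919550744122247
```

View pics/w6.png

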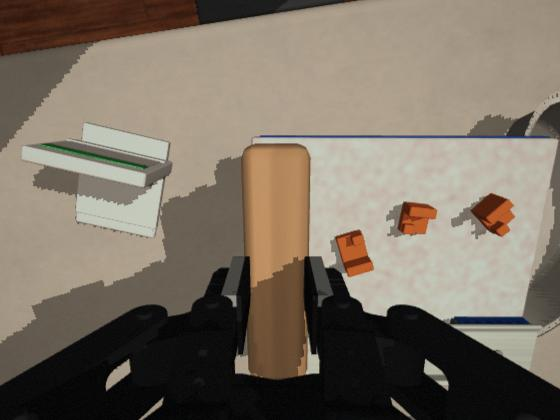

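View pics/s6.png

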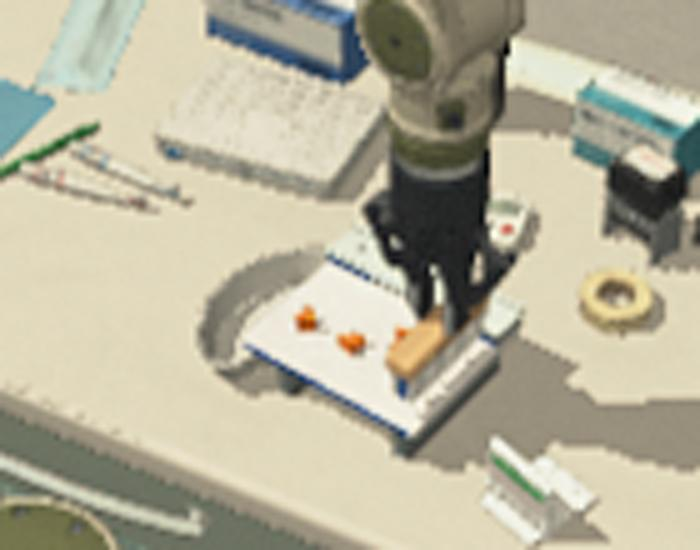

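step_arm(targets=[[[0, 0, 0], [0.5, 0, 0], 2], [[0, 0, 0], [0.5, 0, 0], 2], [[0, 0, 0], [0.4, 0, 0], 2], [[0, 0, 0], [0.3, 0, 0], 2], [[0, 0, 0], [0.2, 0, 0], 2], [[0, 0, 0], [0.2, 0, 0], 2], [[0, 0, 0], [0.1, 0, 0], 2], [[0, 0, 0], [0.1, 0, 0], 2], [[0, 0, 0], [0, 0, 0], 2], [[0, 0, 0], [0, 0, 0], 2]])

```text
clock: 10.4
tcp_pos: [0.4713, -0.0285, 0.0779]
orientation: [0.705, 0.049, 0.705, -0.049]
wrist_force: [-0.0, 0.4, -0.1]
finger_gap: 0.0228
```

```bash
python3 - <<'E'
from h import *
p,Rm=pose(); s=get_state(); print(s['clock'],p,w2s(p),yawof(Rm),s['wrist_force'],s['finger_gap'])
save('wrist','w7.png'); 
E
```

```text
10.4 [ 0.47133573 -0.02847612  0.07787511] [-0.0220707 -0.0740686] 82.0345672925508 [-0.01440142  0.36251455 -0.05169657] 0.022818208319528844
```

View pics/w7.png

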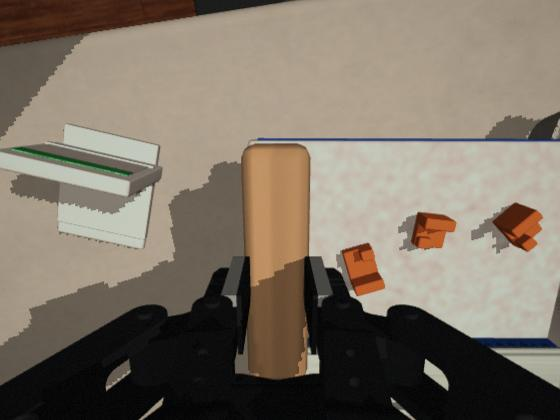

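step_arm(targets=[[[0, 0, 0], [0, 0.4, 0], 2], [[0, 0, 0], [0, 0.6, 0], 2], [[0, 0, 0], [0, 0.6, 0], 2], [[0, 0, 0], [0, 0.6, 0], 2], [[0, 0, 0], [0, 0.6, 0], 2], [[0, 0, 0], [0, 0.6, 0], 2], [[0, 0, 0], [0, 0.6, 0], 2], [[0, 0, 0], [0, 0.6, 0], 2], [[0, 0, 0], [0, 0.6, 0], 2], [[0, 0, 0], [0, 0.6, 0], 2]])

```text
clock: 11.45
tcp_pos: [0.4794, 0.0294, 0.0778]
orientation: [0.705, 0.049, 0.705, -0.049]
wrist_force: [-0.3, -0.4, -1.1]
finger_gap: 0.023
```

```bash
python3 - <<'E'
from h import *
p,Rm=pose(); s=get_state(); print(s['clock'],p,w2s(p),yawof(Rm),s['wrist_force'],s['finger_gap'])
save('wrist','w8.png'); save('scene','s8.png',(180,160,140,110),5)
E
```

```text
11.45 [0.47937247 0.02944573 0.07776667] [-0.02217334 -0.01559194] 82.03454818983435 [-0.34133822 -0.44765587 -1.13168277] 0.022957594937108965
```

View pics/w8.png

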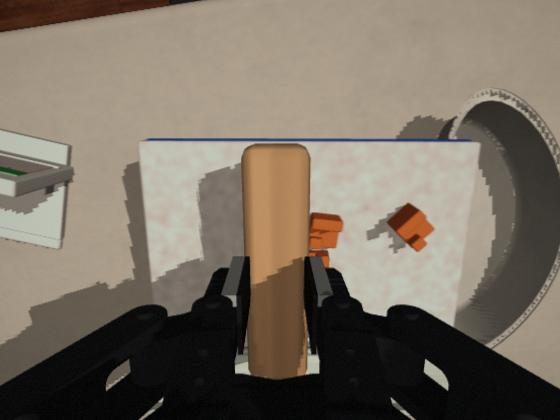

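View pics/s8.png

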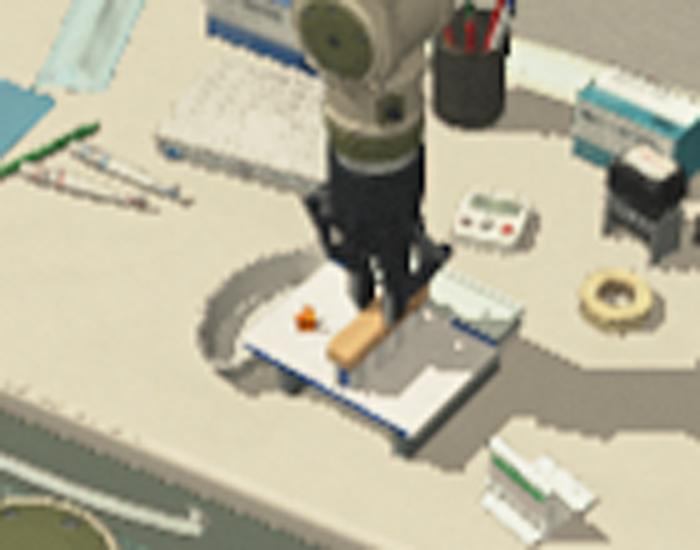

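step_arm(targets=[[[0, 0, 0], [0, 0.5, 0], 2], [[0, 0, 0], [0, 0.6, 0], 2], [[0, 0, 0], [0, 0.6, 0], 2], [[0, 0, 0], [0, 0.6, 0], 2], [[0, 0, 0], [0, 0.6, 0], 2], [[0, 0, 0], [0, 0.6, 0], 2], [[0, 0, 0], [0, 0.6, 0], 2], [[0, 0, 0], [0, 0.6, 0], 2], [[0, 0, 0], [0, 0.5, 0], 2], [[0, 0, 0], [0, 0.5, 0], 2]])

```text
clock: 12.55
tcp_pos: [0.4873, 0.0858, 0.0778]
orientation: [0.705, 0.049, 0.705, -0.049]
wrist_force: [0.1, 0.4, -0.2]
finger_gap: 0.0235
```

step_arm(targets=[[[0, 0, 0], [0, 0.5, 0], 2], [[0, 0, 0], [0, 0.5, 0], 2], [[0, 0, 0], [0, 0.5, 0], 2], [[0, 0, 0], [0, 0.5, 0], 2], [[0, 0, 0], [0, 0.5, 0], 2], [[0, 0, 0], [0, 0.5, 0], 2], [[0, 0, 0], [0, 0.5, 0], 2], [[0, 0, 0], [0, 0.5, 0], 2], [[0, 0, 0], [0, 0.5, 0], 2], [[0, 0, 0], [0, 0.5, 0], 2]])

```text
clock: 13.55
tcp_pos: [0.4942, 0.1354, 0.0778]
orientation: [0.705, 0.049, 0.705, -0.049]
wrist_force: [-0.1, -0.2, -2.1]
finger_gap: 0.023
```

```bash
python3 - <<'E'
from h import *
p,Rm=pose(); s=get_state(); print(s['clock'],p,w2s(p),yawof(Rm),s['wrist_force'],s['finger_gap'])
save('wrist','w9.png'); save('scene','s9.png',(180,160,140,110),5)
E
```

```text
13.55 [0.49419813 0.13538291 0.07776353] [-0.02223557  0.0913776 ] 82.0340909128793 [-0.11279518 -0.16218921 -2.14979003] 0.023020536204890557
```

View pics/w9.png

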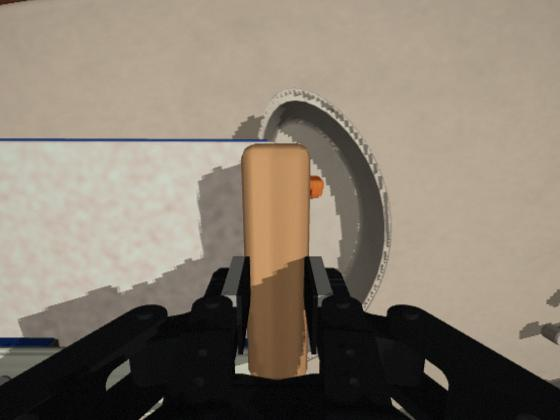

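View pics/s9.png

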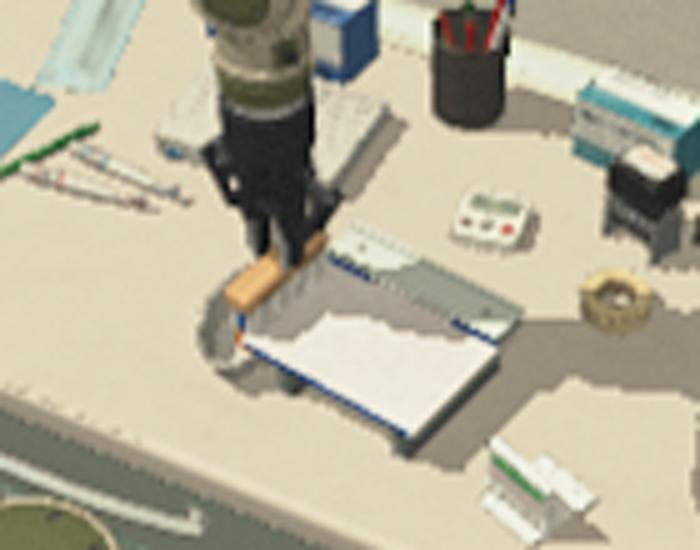

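step_arm(targets=[[[0, 0, 0], [0, 0.4, 0], 2], [[0, 0, 0], [0, 0.4, 0], 2], [[0, 0, 0], [-0.5, 0, 0], 2], [[0, 0, 0], [-1, 0, 0], 2], [[0, 0, 0], [-2, 0, 0], 2], [[0, 0, 0], [-2, 1, 0], 2], [[0, 0, 0], [-2, 2, 0], 2], [[-0.5, 0, 0], [-0.5, 3, -0.8], 2], [[-0.5, 0, 0], [0, 3, -0.9], 2], [[0, 0, 0], [0, 2, -0.9], 2]])

```text
clock: 14.65
tcp_pos: [0.4846, 0.2569, 0.1593]
orientation: [0.707, 0.043, 0.705, -0.042]
wrist_force: [0.4, -0.0, -1.3]
finger_gap: 0.023
```

step_arm(targets=[[[-0.5, 0, 0], [0, 3, -0.8], 2], [[-0.5, 0, 0], [0, 3, -0.8], 2], [[0, 0, 0], [0, 3, -1.2], 2], [[0, 0, 0], [0, 2, -1], 2], [[0, 0, 0], [0, 1, -1], 2], [[0, 0, 0], [0, 0, 0], 2], [[0, 0, 0], [0, 0, 0], 2], [[0, 0, 0], [0, 0, 0], 2], [[0, 0, 0], [0, 0, 0], 2], [[0, 0, 0], [0, 0, 0], 2]])

```text
clock: 15.65
tcp_pos: [0.4501, 0.379, 0.1578]
orientation: [0.706, 0.037, 0.706, -0.037]
wrist_force: [0.6, -0.5, -1.1]
finger_gap: 0.0229
```

```bash
python3 - <<'E'
from h import *
p,Rm=pose(); s=get_state(); print(s['clock'],p,w2s(p),yawof(Rm),s['wrist_force'],s['finger_gap'])
save('wrist','w10.png'); save('scene','s10.png',(180,160,140,110),5);save('top','t10.png',(130,180,140,90),5)
E
```

```text
15.65 [0.4500885  0.37897917 0.15782608] [-0.09981798  0.32646432] 83.96001859954514 [ 0.62717228 -0.52860691 -1.07028393] 0.022865910376117012
```

View pics/w10.png

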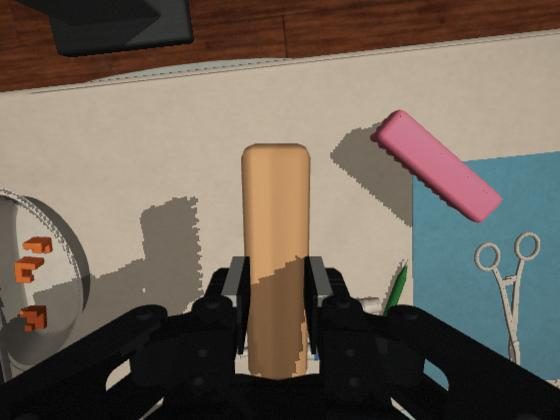

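View pics/t10.png

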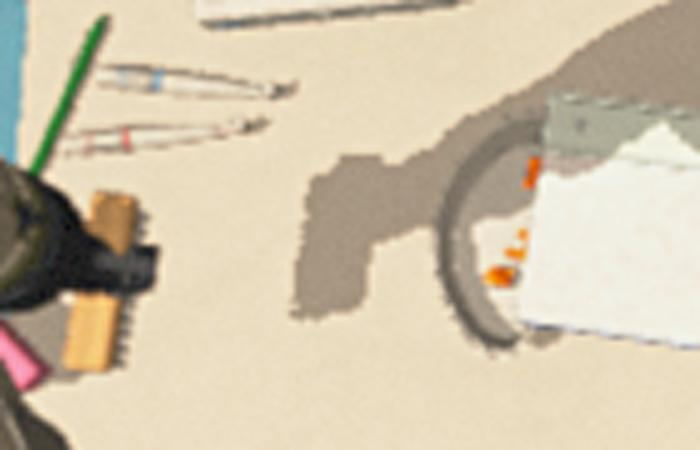

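step_arm(targets=[[[0, 0, 0], [1, 0, -0.4], 2], [[0, 0, 0], [2.5, 0, -0.6], 2], [[0, 0, 0], [2.5, 0, 0], 2], [[0, 0, 0], [2.5, 0, 0], 2], [[0, 0, 0], [2, 0, 0], 2], [[0, 0, 0], [1.2, 0, 0], 2], [[0, 0, 0], [0.8, 0, 0], 2], [[0, 0, 0], [0.5, 0, 0], 2], [[0, 0, 0], [0.1, 0, 0], 2], [[0, 0, 0], [0, 0, 0], 2]])

```text
clock: 16.8
tcp_pos: [0.4402, 0.381, 0.0273]
orientation: [0.706, 0.037, 0.706, -0.037]
wrist_force: [-0.0, -0.3, -0.7]
finger_gap: 0.023
```

step_arm(targets=[[[0, 0, 0], [0.1, 0, 0], 2], [[0, 0, 0], [0, 0, 0], 6.5], [[0, 0, 0], [0, 0, 0], 6.5], [[0, 0, 0], [0, 0, 0], 6.5], [[0, 0, 0], [0, 0, 0], 6.5], [[0, 0, 0], [0, 0, 0], 6.5], [[0, 0, 0], [0, 0, 0], 6.5], [[0, 0, 0], [-1, 0, 0], 6.5], [[0, 0, 0], [-3, 0, 0], 6.5], [[0, 0, 0], [-4, 0, 0], 6.5]])

```text
clock: 17.8
tcp_pos: [0.4382, 0.3797, 0.1053]
orientation: [0.705, 0.036, 0.707, -0.038]
wrist_force: [1.0, 0.3, 1.2]
finger_gap: 0.0649
```

step_arm(targets=[[[0, 0, 0], [-4, 0, 0], 6.5], [[0, 0, 0], [-3, 0, 0], 6.5], [[0, 0, 0], [-1, 0, 0], 6.5], [[0, 0, 0], [0, 0, 0], 6.5], [[0, 0, 0], [0, 0, 0], 6.5], [[0, 0, 0], [0, 0, 0], 6.5], [[0, 0, 0], [0, 0, 0], 6.5], [[0, 0, 0], [0, 0, 0], 6.5], [[0, 0, 0], [0, 0, 0], 6.5], [[0, 0, 0], [0, 0, 0], 6.5]])

```text
clock: 18.8
tcp_pos: [0.4396, 0.3807, 0.1854]
orientation: [0.706, 0.037, 0.706, -0.037]
wrist_force: [-0.1, -0.5, 0.4]
finger_gap: 0.0651
```

```bash
python3 - <<'E'
from h import *
p,Rm=pose(); s=get_state(); print(s['clock'],p,w2s(p),yawof(Rm),s['wrist_force'],s['finger_gap'])
save('wrist','w11.png')
plan([.43,-.06,.26],-13,14)
E
```

```text
18.8 [0.43960067 0.38070946 0.18541938] [-0.11044455  0.32671815] 84.03189485514967 [-0.07552394 -0.46784092  0.35983962] 0.0651114251795611
pos [0.4396 0.3807 0.1856] yaw 84.04 tilt deg 0.02 dyaw -97.04
0 turn [np.float64(6.9), 0, 0] shift [-0.53, -3.14, 0.26]
1 turn [np.float64(6.9), 0, 0] shift [-0.53, -3.08, 0.64]
2 turn [np.float64(6.9), 0, 0] shift [-0.53, -2.98, 1.0]
3 turn [np.float64(6.9), 0, 0] shift [-0.53, -2.84, 1.36]
4 turn [np.float64(6.9), 0, 0] shift [-0.53, -2.66, 1.69]
5 turn [np.float64(6.9), 0, 0] shift [-0.53, -2.43, 2.0]
6 turn [np.float64(6.9), 0, 0] shift [-0.53, -2.18, 2.28]
7 turn [np.float64(6.9), 0, 0] shift [-0.53, -1.88, 2.52]
8 turn [np.float64(6.9), 0, 0] shift [-0.53, -1.57, 2.73]
9 turn [np.float64(6.9), 0, 0] shift [-0.53, -1.23, 2.9]
10 turn [np.float64(6.9), 0, 0] shift [-0.53, -0.87, 3.03]
11 turn [np.float64(6.9), 0, 0] shift [-0.53, -0.5, 3.11]
12 turn [np.float64(6.9), 0, 0] shift [-0.53, -0.12, 3.15]
13 turn [np.float64(6.9), 0, 0] shift [-0.53, 0.26, 3.14]
```

View pics/w11.png

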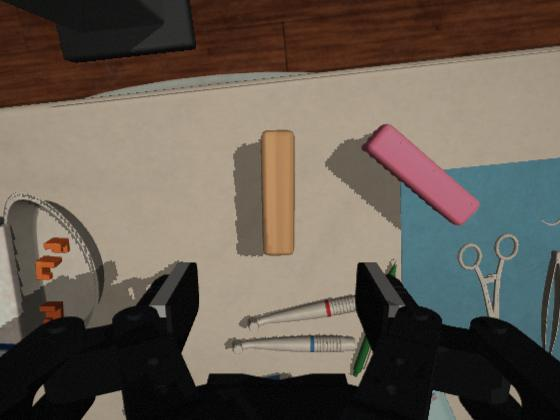

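```bash
python3 - <<'E'
from h import *
plan([.414,-.13,.20],-18.5,14)
E
```

```text
pos [0.4396 0.3807 0.1856] yaw 84.04 tilt deg 0.02 dyaw -102.54
0 turn [np.float64(7.3), 0, 0] shift [-0.1, -3.65, 0.2]
1 turn [np.float64(7.3), 0, 0] shift [-0.1, -3.59, 0.66]
2 turn [np.float64(7.3), 0, 0] shift [-0.1, -3.48, 1.11]
3 turn [np.float64(7.3), 0, 0] shift [-0.1, -3.31, 1.55]
4 turn [np.float64(7.3), 0, 0] shift [-0.1, -3.08, 1.96]
5 turn [np.float64(7.3), 0, 0] shift [-0.1, -2.81, 2.33]
6 turn [np.float64(7.3), 0, 0] shift [-0.1, -2.49, 2.67]
7 turn [np.float64(7.3), 0, 0] shift [-0.1, -2.13, 2.97]
8 turn [np.float64(7.3), 0, 0] shift [-0.1, -1.73, 3.22]
9 turn [np.float64(7.3), 0, 0] shift [-0.1, -1.31, 3.41]
10 turn [np.float64(7.3), 0, 0] shift [-0.1, -0.86, 3.55]
11 turn [np.float64(7.3), 0, 0] shift [-0.1, -0.4, 3.63]
12 turn [np.float64(7.3), 0, 0] shift [-0.1, 0.06, 3.65]
13 turn [np.float64(7.3), 0, 0] shift [-0.1, 0.53, 3.61]
```

step_arm(targets=[[[7.3, 0, 0], [-0.1, -3.6, 0.2], 8.5], [[7.3, 0, 0], [-0.1, -3.6, 0.7], 8.5], [[7.3, 0, 0], [-0.1, -3.5, 1.1], 8.5], [[7.3, 0, 0], [-0.1, -3.3, 1.6], 8.5], [[7.3, 0, 0], [-0.1, -3.1, 2], 8.5], [[7.3, 0, 0], [-0.1, -2.8, 2.3], 8.5], [[7.3, 0, 0], [-0.1, -2.5, 2.7], 8.5], [[7.3, 0, 0], [-0.1, -2.1, 3], 8.5], [[7.3, 0, 0], [-0.1, -1.7, 3.2], 8.5], [[7.3, 0, 0], [-0.1, -1.3, 3.4], 8.5]])

```text
clock: 19.85
tcp_pos: [0.4236, 0.0145, 0.1961]
orientation: [0.545, 0.451, 0.544, -0.451]
wrist_force: [1.1, 0.1, 0.7]
finger_gap: 0.0851
```

step_arm(targets=[[[7.3, 0, 0], [-0.1, -0.9, 3.6], 8.5], [[7.3, 0, 0], [-0.1, -0.4, 3.6], 8.5], [[7.3, 0, 0], [-0.1, 0.1, 3.6], 8.5], [[7.3, 0, 0], [-0.1, 0.5, 3.6], 8.5], [[0, 0, 0], [0, 0, 0], 8.5], [[0, 0, 0], [0, 0, 0], 8.5], [[0, 0, 0], [0, 0, 0], 8.5], [[0, 0, 0], [0, 0, 0], 8.5], [[0, 0, 0], [0, 0, 0], 8.5], [[0, 0, 0], [0, 0, 0], 8.5]])

```text
clock: 20.85
tcp_pos: [0.4171, -0.1289, 0.1998]
orientation: [0.415, 0.572, 0.415, -0.572]
wrist_force: [-0.1, 0.5, 0.6]
finger_gap: 0.0853
```

```bash
python3 - <<'E'
from h import *
s=get_state(); np.savez('s12.npz',p=s['tcp_pos'],q=s['orientation']); print(s['clock'],s['tcp_pos'],abs(s['qvel']).max(),yawof(q2R(s['orientation'])),s['joint_pos'])
save('wrist','w12.png')
E
```

```text
20.85 [ 0.41705926 -0.12890198  0.19983646] 0.00384852547853567 -18.0664141270508 [-4.84068907e-01  4.96861019e-02 -3.04863994e-01  1.21614367e+00
  1.96830434e-06  1.40204583e+00]
```

View pics/w12.png

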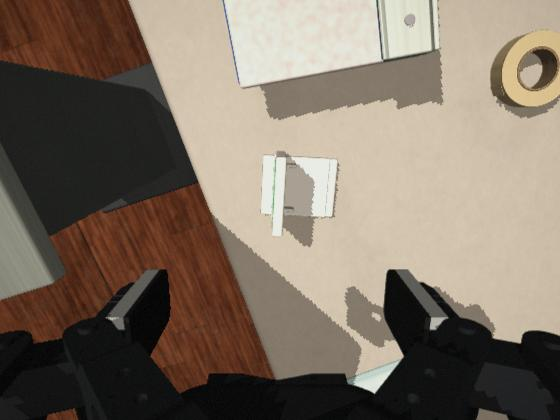

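```bash
python3 - <<'E'
import cv2
im=cv2.imread('pics/w12.png')[130:250,230:360]; cv2.imwrite('pics/w12z.png',cv2.resize(im,None,fx=5,fy=5,interpolation=cv2.INTER_CUBIC))
im=cv2.imread('pics/w12.png')[0:110,210:450]; cv2.imwrite('pics/w12y.png',cv2.resize(im,None,fx=3,fy=3,interpolation=cv2.INTER_CUBIC))
E
```

```text
(no output)
```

View pics/w12z.png

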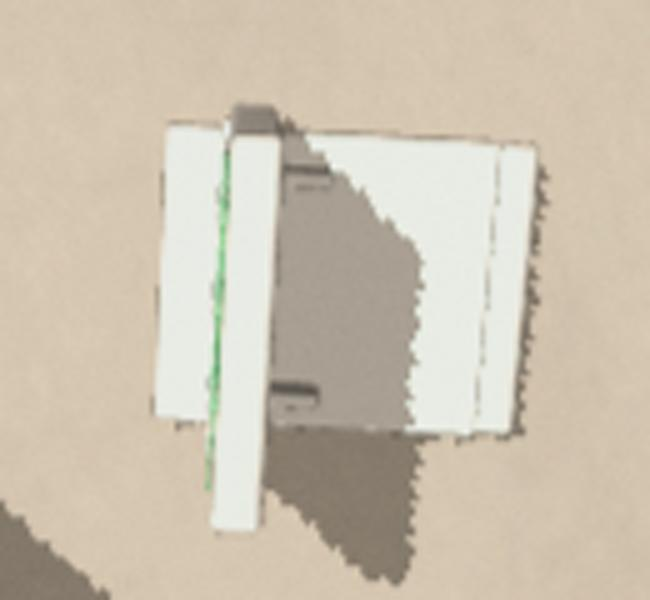

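View pics/w12y.png

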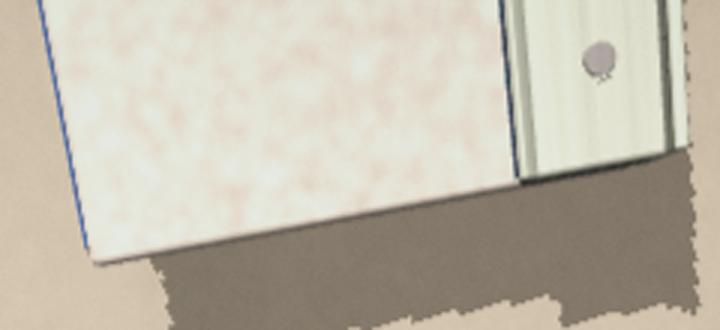

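```bash
python3 - <<'E'
from fit import *
d=np.load('s12.npz'); c=cam('wrist',{'tcp_pos':d['p'],'orientation':d['q']})
cv=lambda L:[(u/5+230-.4,v/5+130-.4) for u,v in L]
f=[(-17,30,6),(-17,-30,6),(57,30,6),(57,-30,6)]; fu=cv([(167,122),(155,415),(537,147),(512,432)])
t=[(-4.5,35,61),(4.5,35,61),(-4.5,-35,61),(4.5,-35,61)]; tu=cv([(232,136),(280,136),(212,528),(258,530)])
fit(c,f,fu,[.42,-.13,-.3]); fit(c,t,tu,[.42,-.13,-.3]);fit(c,t,tu,[.42,-.13,-.3,0]); fit(c,f+t,fu+tu,[.42,-.13,-.3])
v=fit(c,f+t,fu+tu,[.42,-.13,-.3,0])
cv2=lambda L:[(u/3+210-.33,v/3-.33) for u,v in L]
print(np.round([w2s(atz(c,u,z)[0]) for u,z in zip(cv2([(92,262),(519,180)]),[.05,.067])],4))
plan([v[0],v[1],.026],np.degrees(v[2]),7)
E
```

```text
fit [ 0.4179 -0.1312] yaw -21.24 dz [] res [[-0.5, -0.1], [-0.7, 0.5], [1.0, -1.0], [0.2, 0.8]]
fit [ 0.418  -0.1314] yaw -21.01 dz [] res [[-0.6, -1.0], [0.7, -0.4], [-0.5, 0.8], [0.5, 0.8]]
fit [ 0.4176 -0.1327] yaw -21.01 dz [-0.0063] res [[-0.5, -0.2], [0.5, 0.3], [-0.4, -0.1], [0.4, -0.0]]
fit [ 0.418  -0.1313] yaw -21.13 dz [] res [[-0.5, 0.0], [-0.5, 0.6], [1.0, -1.0], [0.3, 0.8], [-0.6, -1.0], [0.7, -0.5], [-0.7, 0.7], [0.3, 0.8]]
fit [ 0.4178 -0.1326] yaw -21.09 dz [-0.0061] res [[-0.1, 0.6], [-0.1, 0.2], [0.1, -0.5], [-0.4, 0.3], [-0.4, -0.4], [0.6, 0.2], [-0.4, -0.2], [0.5, -0.1]]
[[-0.0756 -0.0895]
 [ 0.0359 -0.0907]]
pos [ 0.4171 -0.1291  0.1999] yaw -18.08 tilt deg 0.01 dyaw -3.01
0 turn [np.float64(0.4), 0, 0] shift [2.48, 0.02, 0.04]
1 turn [np.float64(0.4), 0, 0] shift [2.48, 0.02, 0.04]
2 turn [np.float64(0.4), 0, 0] shift [2.48, 0.03, 0.04]
3 turn [np.float64(0.4), 0, 0] shift [2.48, 0.03, 0.04]
4 turn [np.float64(0.4), 0, 0] shift [2.48, 0.03, 0.04]
5 turn [np.float64(0.4), 0, 0] shift [2.48, 0.03, 0.04]
6 turn [np.float64(0.4), 0, 0] shift [2.48, 0.03, 0.04]
```

step_arm(targets=[[[0.6, 0, 0], [1.5, 0, 0.1], 8.5], [[0.6, 0, 0], [3, 0.1, 0.1], 8.5], [[0.6, 0, 0], [3, 0.1, 0.1], 8.5], [[0.6, 0, 0], [3, 0, 0], 8.5], [[0.6, 0, 0], [3, 0, 0], 8.5], [[0, 0, 0], [2, 0, 0], 8.5], [[0, 0, 0], [1.2, 0, 0], 8.5], [[0, 0, 0], [0.9, 0, 0], 8.5], [[0, 0, 0], [0, 0, 0], 8.5], [[0, 0, 0], [0, 0, 0], 8.5]])

```text
clock: 21.9
tcp_pos: [0.4183, -0.1333, 0.0242]
orientation: [0.4, 0.583, 0.4, -0.583]
wrist_force: [-0.2, -0.0, -0.3]
finger_gap: 0.0851
```

step_arm(targets=[[[0, 0, 0], [0, 0, 0], 3], [[0, 0, 0], [0, 0, 0], 3], [[0, 0, 0], [0, 0, 0], 3], [[0, 0, 0], [0, 0, 0], 3], [[0, 0, 0], [0, 0, 0], 3], [[0, 0, 0], [0, 0, 0], 3], [[0, 0, 0], [0, 0, 0], 3], [[0, 0, 0], [0, 0, 0], 3], [[0, 0, 0], [0, 0, 0], 3], [[0, 0, 0], [0, 0, 0], 3]])

```text
clock: 22.9
tcp_pos: [0.4179, -0.1332, 0.0238]
orientation: [-0.4, -0.583, -0.4, 0.583]
wrist_force: [-0.4, -0.4, -0.0]
finger_gap: 0.03
```

```bash
python3 - <<'E'
from h import *
s=get_state(); print(s['clock'],s['tcp_pos'],yawof(q2R(s['orientation'])),s['finger_gap'],s['wrist_force'])
save('wrist','w13.png')
E
```

```text
22.9 [ 0.4178647  -0.13318909  0.02376493] -21.16349011107052 0.029957962700722485 [-0.40464939 -0.44237615 -0.0269153 ]
```

View pics/w13.png

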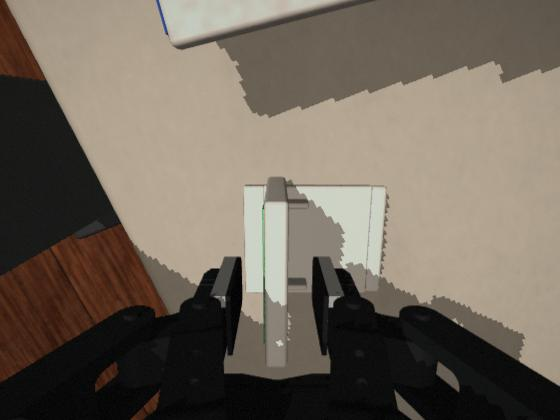

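step_arm(targets=[[[0, 0, 0], [0, 0, 0], 0.3], [[0, 0, 0], [0, 0, 0], 0.3], [[0, 0, 0], [0, 0, 0], 0.3], [[0, 0, 0], [0, 0, 0], 0.3], [[0, 0, 0], [0, 0, 0], 0.3], [[0, 0, 0], [0, 0, 0], 0.3], [[0, 0, 0], [0, 0, 0], 0.3], [[0, 0, 0], [0, 0, 0], 0.3], [[0, 0, 0], [0, 0, 0], 0.3], [[0, 0, 0], [0, 0, 0], 0.3]], force=70)

```text
clock: 23.95
tcp_pos: [0.4181, -0.1333, 0.0239]
orientation: [0.4, 0.583, 0.4, -0.583]
wrist_force: [1.5, 0.2, 2.4]
finger_gap: 0.0071
```

```bash
python3 - <<'E'
from h import *
s=get_state(); print(s['clock'],s['tcp_pos'],yawof(q2R(s['orientation'])),s['finger_gap'],s['wrist_force'])
np.savez('s14.npz',p=s['tcp_pos'],q=s['orientation'])
save('wrist','w14.png')
E
```

```text
23.95 [ 0.41810744 -0.13330132  0.02392245] -21.16501128755561 0.007067883403819526 [1.48751855 0.17435425 2.35766472]
```

View pics/w14.png

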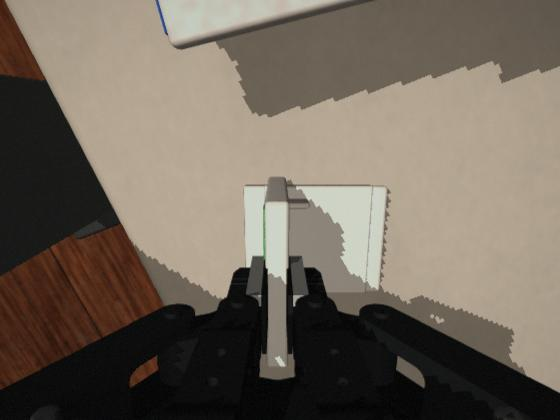

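```bash
python3 - <<'E'
from fit import *
d=np.load('s14.npz'); c=cam('wrist',{'tcp_pos':d['p'],'orientation':d['q']})
f=[(57,30,6),(57,-30,6),(-17,30,6)]; fit(c,f,[(386,186),(379,293),(245,185)],[.418,-.13,-.37])
p,Rm=pose()
g=s2w(-.035,0,.124); print(g); plan(g,-8,7,start=(p+[0,0,.1],Rm))
E
```

```text
fit [ 0.4183 -0.1316] yaw -21.59 dz [] res [[2.6, -0.1], [-0.0, 0.3], [-2.6, 0.1]]
[0.46884062 0.04667106 0.124     ]
pos [ 0.4181 -0.1333  0.1239] yaw -21.17 tilt deg 0.03 dyaw 13.17
0 turn [np.float64(-1.9), 0, 0] shift [-0.0, -0.25, -2.66]
1 turn [np.float64(-1.9), 0, 0] shift [-0.0, -0.16, -2.67]
2 turn [np.float64(-1.9), 0, 0] shift [-0.0, -0.08, -2.67]
3 turn [np.float64(-1.9), 0, 0] shift [-0.0, 0.01, -2.67]
4 turn [np.float64(-1.9), 0, 0] shift [-0.0, 0.1, -2.67]
5 turn [np.float64(-1.9), 0, 0] shift [-0.0, 0.19, -2.66]
6 turn [np.float64(-1.9), 0, 0] shift [-0.0, 0.27, -2.66]
```

step_arm(targets=[[[0, 0, 0], [-0.5, 0, 0], 0.3], [[0, 0, 0], [-1.5, 0, 0], 0.3], [[0, 0, 0], [-3, 0, 0], 0.3], [[0, 0, 0], [-3, 0, 0], 0.3], [[0, 0, 0], [-1.5, 0, 0], 0.3], [[0, 0, 0], [-0.5, 0, -0.5], 0.3], [[-1.5, 0, 0], [0, -0.2, -2], 0.3], [[-1.9, 0, 0], [0, -0.2, -2.6], 0.3], [[-1.9, 0, 0], [0, -0.1, -2.7], 0.3], [[-1.9, 0, 0], [0, 0, -2.7], 0.3]])

```text
clock: 25.0
tcp_pos: [0.4458, -0.0306, 0.1227]
orientation: [-0.435, -0.556, -0.436, 0.557]
wrist_force: [0.5, -0.1, 0.3]
finger_gap: 0.0069
```

step_arm(targets=[[[-1.9, 0, 0], [0, 0.1, -2.7], 0.3], [[-1.9, 0, 0], [0, 0.2, -2.7], 0.3], [[-2, 0, 0], [0, 0.3, -2], 0.3], [[0, 0, 0], [0, 0, -0.5], 0.3], [[0, 0, 0], [0, 0, 0], 0.3], [[0, 0, 0], [0, 0, 0], 0.3], [[0, 0, 0], [0, 0, 0], 0.3], [[0, 0, 0], [0, 0, 0], 0.3], [[0, 0, 0], [0, 0, 0], 0.3], [[0, 0, 0], [0, 0, 0], 0.3]])

```text
clock: 26.0
tcp_pos: [0.4689, 0.0437, 0.1238]
orientation: [0.463, 0.535, 0.463, -0.535]
wrist_force: [-0.6, 0.1, -1.4]
finger_gap: 0.0072
```

```bash
python3 - <<'E'
from h import *
s=get_state(); p=s['tcp_pos'];print(s['clock'],p,w2s(p),yawof(q2R(s['orientation'])),s['finger_gap'],s['wrist_force'])
np.savez('s15.npz',p=s['tcp_pos'],q=s['orientation'])
save('wrist','w15.png')
plan(s2w(-.037,-.0015,.085),-8,5)
E
```

```text
26.0 [0.46885802 0.04367126 0.1238402 ] [-0.03456528 -0.00296818] -8.212591604693621 0.0072296074009046895 [-0.56308555  0.14858265 -1.35518613]
pos [0.4689 0.0437 0.1238] yaw -8.2 tilt deg 0.01 dyaw 0.2
0 turn [np.float64(-0.0), 0, 0] shift [0.78, -0.05, -0.03]
1 turn [np.float64(-0.0), 0, 0] shift [0.78, -0.05, -0.03]
2 turn [np.float64(-0.0), 0, 0] shift [0.78, -0.05, -0.03]
3 turn [np.float64(-0.0), 0, 0] shift [0.78, -0.05, -0.03]
4 turn [np.float64(-0.0), 0, 0] shift [0.78, -0.05, -0.03]
```

View pics/w15.png

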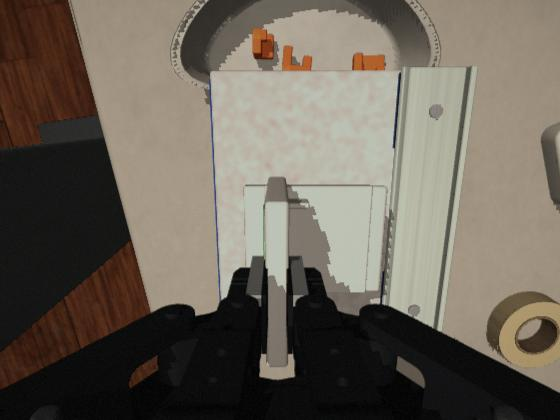

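```bash
python3 - <<'E'
from h import *
import cv2
d=np.load('s15.npz'); c=cam('wrist',{'tcp_pos':d['p'],'orientation':d['q']})
for u,z in [((395,147),.055),((383,272),.055),((386,186),.106),((379,293),.106),((212,73),.05),((402,68),.067)]: print(u,np.round(w2s(atz(c,u,z)[0]),4))
im=cv2.imread('pics/w15.png')[60:320,190:480]; cv2.imwrite('pics/w15z.png',cv2.resize(im,None,fx=2.3,fy=2.3,interpolation=cv2.INTER_CUBIC))
E
```

```text
(395, 147) [0.0402 0.043 ]
(383, 272) [ 0.0388 -0.0425]
(386, 186) [0.0208 0.028 ]
(379, 293) [ 0.0214 -0.0317]
(212, 73) [-0.0738  0.0878]
(402, 68) [0.0366 0.0882]
```

View pics/w15z.png

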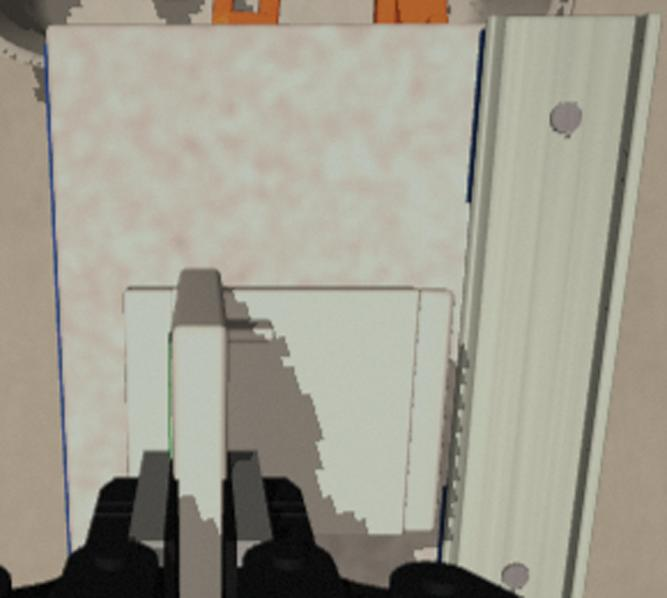

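step_arm(targets=[[[0, 0, 0], [0.5, -0.2, -0.1], 0.3], [[0, 0, 0], [1, 0, -0.1], 0.3], [[0, 0, 0], [1, 0, 0], 0.3], [[0, 0, 0], [0.8, 0, 0], 0.3], [[0, 0, 0], [0.6, 0, 0], 0.3], [[0, 0, 0], [0.4, 0, 0], 0.3], [[0, 0, 0], [0.2, 0, 0], 0.3], [[0, 0, 0], [0.2, 0, 0], 0.3], [[0, 0, 0], [0, 0, 0], 0.3], [[0, 0, 0], [0, 0, 0], 0.3]])

```text
clock: 27.05
tcp_pos: [0.4674, 0.0463, 0.077]
orientation: [0.463, 0.534, 0.463, -0.534]
wrist_force: [0.1, -0.3, -0.4]
finger_gap: 0.0073
```

```bash
python3 - <<'E'
from h import *
s=get_state(); p=s['tcp_pos'];print(s['clock'],p,w2s(p),yawof(q2R(s['orientation'])),s['finger_gap'],s['wrist_force'])
np.savez('s16.npz',p=s['tcp_pos'],q=s['orientation'])
save('wrist','w16.png')
c=cam('wrist',s)
save('scene','s16.png',(220,180,100,75),7)
E
```

```text
27.05 [0.46738104 0.04628456 0.07701118] [-0.03639158 -0.00058588] -8.167021385675213 0.007318894455308462 [ 0.10080834 -0.33858781 -0.41577417]
```

View pics/w16.png

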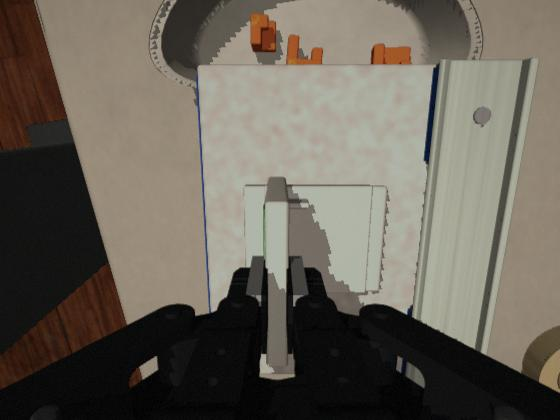

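View pics/s16.png

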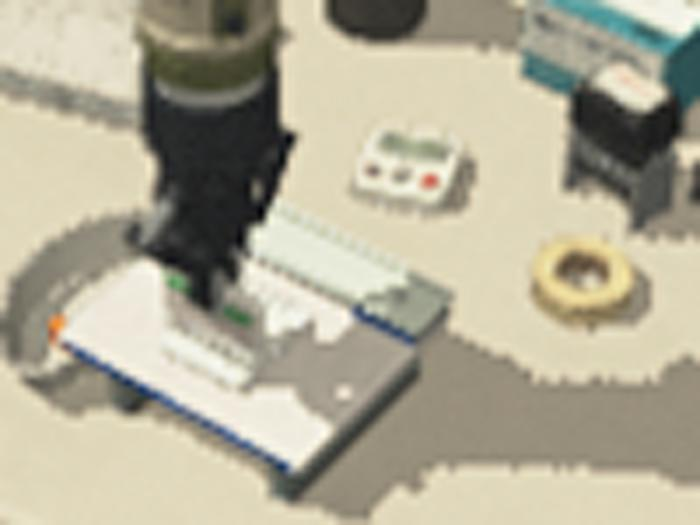

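step_arm(targets=[[[0, 0, 0], [0.1, 0, 0], 0.3], [[0, 0, 0], [0.1, 0, 0], 0.3], [[0, 0, 0], [0, 0, 0], 0.3], [[0, 0, 0], [0, 0, 0], 0.3], [[0, 0, 0], [0.05, 0, 0], 0.3], [[0, 0, 0], [0.05, 0, 0], 0.3], [[0, 0, 0], [0.05, 0, 0], 0.3], [[0, 0, 0], [0, 0, 0], 0.3], [[0, 0, 0], [0, 0, 0], 0.3], [[0, 0, 0], [0, 0, 0], 0.3]])

```text
clock: 28.15
tcp_pos: [0.4672, 0.0463, 0.0739]
orientation: [0.463, 0.534, 0.463, -0.534]
wrist_force: [-2.4, 0.4, 5.7]
finger_gap: 0.0072
```

step_arm(targets=[[[0, 0, 0], [-0.1, 0, 0], 0.3], [[0, 0, 0], [-0.05, 0, 0], 0.3], [[0, 0, 0], [0, 0.3, 0], 0.3], [[0, 0, 0], [0, 0.5, 0], 0.3], [[0, 0, 0], [0, 0.5, 0], 0.3], [[0, 0, 0], [0, 0.5, 0], 0.3], [[0, 0, 0], [0, 0.5, 0], 0.3], [[0, 0, 0], [0, 0.5, 0], 0.3], [[0, 0, 0], [0, 0.3, 0], 0.3], [[0, 0, 0], [0, 0, 0], 0.3]])

```text
clock: 29.15
tcp_pos: [0.4984, 0.0418, 0.0748]
orientation: [0.463, 0.534, 0.463, -0.534]
wrist_force: [-1.2, 0.6, -0.9]
finger_gap: 0.0073
```

```bash
python3 - <<'E'
from h import *
s=get_state(); p=s['tcp_pos'];print(s['clock'],p,w2s(p),yawof(q2R(s['orientation'])),s['finger_gap'],s['wrist_force'],s['ft_torque'])
save('wrist','w17.png')
E
```

```text
29.15 [0.49840862 0.0418     0.07475474] [-0.00504183 -0.00070858] -8.172817251899701 0.0073093240935607675 [-1.20095004  0.55453427 -0.87246025] [-0.02116962  0.08337223  0.02273969]
```

View pics/w17.png

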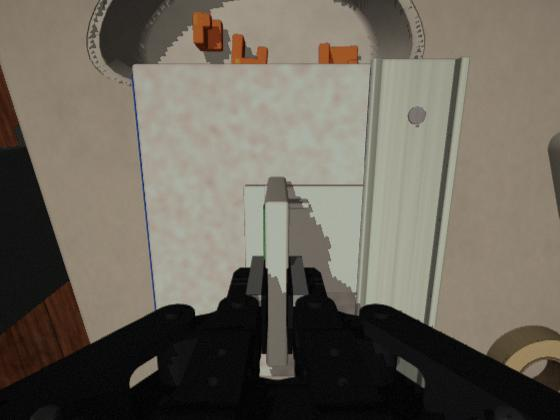

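step_arm(targets=[[[0, 0, 0], [0, 0.2, 0], 0.3], [[0, 0, 0], [0, 0.2, 0], 0.3], [[0, 0, 0], [0, 0.2, 0], 0.3], [[0, 0, 0], [0, 0.2, 0], 0.3], [[0, 0, 0], [0, 0.1, 0], 0.3], [[0, 0, 0], [0, 0.1, 0], 0.3], [[0, 0, 0], [0, 0, 0], 0.3], [[0, 0, 0], [0, 0, 0], 0.3], [[0, 0, 0], [0, 0, 0], 0.3], [[0, 0, 0], [0, 0, 0], 0.3]])

```text
clock: 30.2
tcp_pos: [0.507, 0.0406, 0.0746]
orientation: [-0.463, -0.534, -0.463, 0.535]
wrist_force: [-5.3, 0.3, 3.6]
finger_gap: 0.0071
```

```bash
python3 - <<'E'
from h import *
s=get_state(); p=s['tcp_pos'];print(s['clock'],p,w2s(p),yawof(q2R(s['orientation'])),s['finger_gap'],s['wrist_force'],s['ft_torque'])
E
```

```text
30.2 [0.5070235  0.04061309 0.07460056] [ 0.00365439 -0.00068498] -8.160038134632302 0.007079755871639897 [-5.3005721   0.28582737  3.58468519] [0.15136653 1.1750738  0.04916359]
```

step_arm(targets=[[[0, 0, 0], [0, 0.1, 0], 0.3], [[0, 0, 0], [0, 0.1, 0], 0.3], [[0, 0, 0], [0, 0.1, 0], 0.3], [[0, 0, 0], [0, 0, 0], 0.3], [[0, 0, 0], [0, 0, 0], 0.3], [[0, 0, 0], [0, 0, 0], 0.3], [[0, 0, 0], [0, 0, 0], 0.3], [[0, 0, 0], [0, 0, 0], 0.3], [[0, 0, 0], [0, 0, 0], 0.3], [[0, 0, 0], [0, 0, 0], 0.3]])

```text
clock: 31.2
tcp_pos: [0.5096, 0.0403, 0.0746]
orientation: [-0.463, -0.534, -0.464, 0.535]
wrist_force: [-6.1, 1.7, 3.6]
finger_gap: 0.0072
```

```bash
python3 - <<'E'
from h import *
s=get_state(); p=s['tcp_pos'];print(s['clock'],p,w2s(p),yawof(q2R(s['orientation'])),s['finger_gap'],s['wrist_force'],s['ft_torque'])
save('wrist','w18.png')
E
```

```text
31.2 [0.50956352 0.04025095 0.07463899] [ 0.0062201 -0.0006901] -8.157459131391878 0.007153893335915824 [-6.10734979  1.73865728  3.57991411] [0.21595991 1.33972614 0.0180104 ]
```

View pics/w18.png

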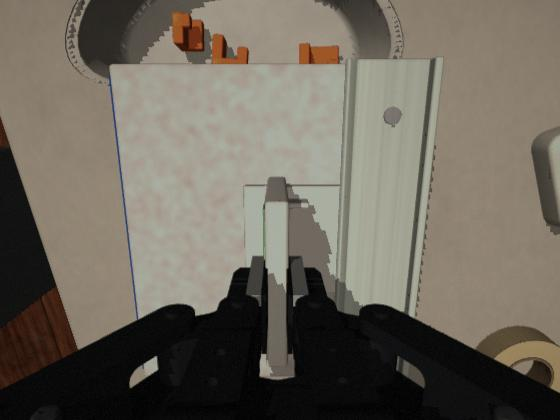

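step_arm(targets=[[[0, 0, 0], [0, 0.1, 0], 0.3], [[0, 0, 0], [0, 0.1, 0], 0.3], [[0, 0, 0], [0, 0, 0], 0.3], [[0, 0, 0], [0, 0, 0], 0.3], [[0, 0, 0], [0, 0, 0], 0.3], [[0, 0, 0], [0, 0, 0], 0.3], [[0, 0, 0], [0, 0, 0], 0.3], [[0, 0, 0], [0, 0, 0], 0.3], [[0, 0, 0], [0, 0, 0], 0.3], [[0, 0, 0], [0, 0, 0], 0.3]])

```text
clock: 32.25
tcp_pos: [0.5099, 0.0402, 0.0744]
orientation: [-0.462, -0.533, -0.464, 0.535]
wrist_force: [-9.4, 1.0, 5.5]
finger_gap: 0.0073
```

```bash
python3 - <<'E'
from h import *
s=get_state(); p=s['tcp_pos'];print(s['clock'],p,w2s(p),yawof(q2R(s['orientation'])),s['finger_gap'],s['wrist_force'],s['ft_torque'])
E
```

```text
32.25 [0.50994118 0.04018137 0.07437623] [ 0.00660377 -0.00070644] -8.151319150398566 0.007311673751855396 [-9.36780096  1.02695461  5.45401338] [0.30679296 2.08705824 0.01450727]
```

step_arm(targets=[[[0, 0, 0], [0, 0.1, 0], 0.3], [[0, 0, 0], [0, 0.1, 0], 0.3], [[0, 0, 0], [0, 0, 0], 0.3], [[0, 0, 0], [0, 0, 0], 0.3], [[0, 0, 0], [0, 0, 0], 0.3], [[0, 0, 0], [0, 0, 0], 0.3], [[0, 0, 0], [0, 0, 0], 0.3], [[0, 0, 0], [0, 0, 0], 0.3], [[0, 0, 0], [0, 0, 0], 0.3], [[0, 0, 0], [0, 0, 0], 0.3]], force=90)

```text
clock: 33.25
tcp_pos: [0.5101, 0.0402, 0.0745]
orientation: [-0.461, -0.532, -0.465, 0.536]
wrist_force: [-14.4, 1.7, 11.8]
finger_gap: 0.007
```

```bash
python3 - <<'E'
from h import *
s=get_state(); p=s['tcp_pos'];print(s['clock'],p,w2s(p),yawof(q2R(s['orientation'])),s['finger_gap'],s['wrist_force'],s['ft_torque'])
print(q2R(s['orientation'])[:,0])
s=get_state(); np.savez('s20.npz',p=s['tcp_pos'],q=s['orientation'])
save('wrist','w20.png'); save('scene','s20.png',(220,180,100,75),7); save('top','t20.png',(130,180,140,90),5)
E
```

```text
33.25 [0.51010105 0.0401619  0.07451412] [ 0.00676479 -0.00070347] -8.140882840794898 0.006972089524126134 [-14.39477653   1.70461563  11.82326858] [ 0.4092797   3.138125   -0.05980822]
[-7.73229271e-03  7.86758914e-04 -9.99969796e-01]
```

View pics/w20.png

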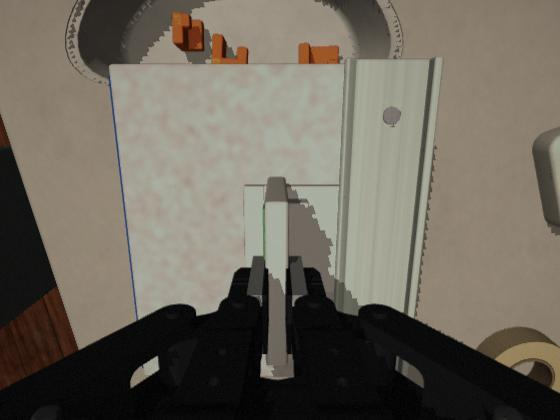

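View pics/s20.png

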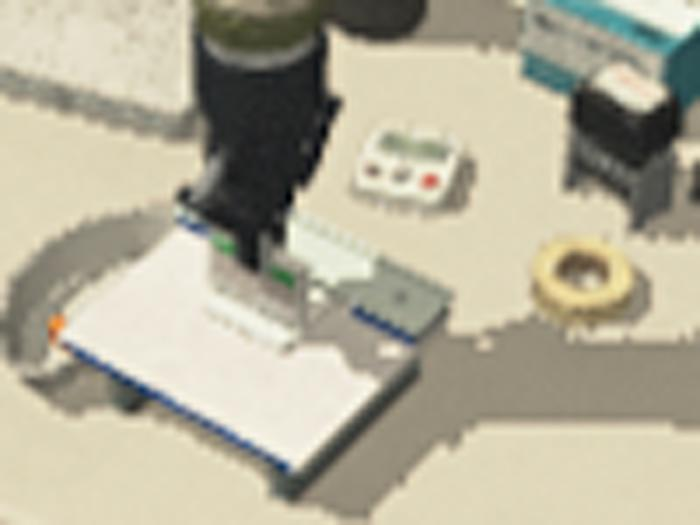

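View pics/t20.png

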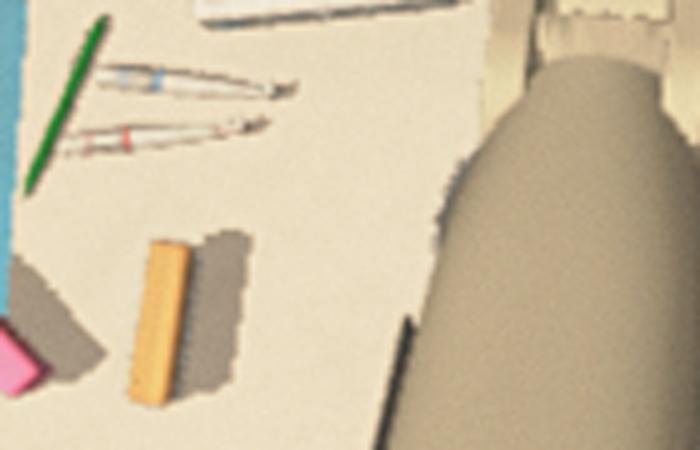

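step_arm(targets=[[[0, 0, 0], [0, 0.05, 0], 0.3], [[0, 0, 0], [0, 0, 0], 0.3], [[0, 0, 0], [0, 0, 0], 0.3], [[0, 0, 0], [0, 0, 0], 0.3], [[0, 0, 0], [0, 0, 0], 0.3], [[0, 0, 0], [0, 0, 0], 0.3], [[0, 0, 0], [0, 0, 0], 0.3], [[0, 0, 0], [0, 0, 0], 0.3], [[0, 0, 0], [0, 0, 0], 0.3], [[0, 0, 0], [0, 0, 0], 0.3]])

```text
clock: 34.4
tcp_pos: [0.5101, 0.0402, 0.0745]
orientation: [-0.461, -0.532, -0.465, 0.536]
wrist_force: [-15.3, 1.4, 14.0]
finger_gap: 0.0061
```

```bash
python3 - <<'E'
from fit import *
s=get_state(); p=s['tcp_pos'];print(s['clock'],p,w2s(p),s['finger_gap'],s['wrist_force'])
im=save('wrist','w21.png',(90,40,370,260),2.1)
c=cam('wrist',s)
# consistency: predicted holder & lip pixels
o=s2w(.007,.001)
def sp(x,y,z): return proj(c,s2w(x,y,z))[0].round(1)
print('heel +30',sp(-.010,.031,.056),'heel -30',sp(-.010,-.029,.056),'face top back +35',sp(.0115,.036,.111),'lip front end',sp(.038,.09,.067),'deck FL',sp(-.075,.09,.05))
for d in find_in('wrist','stub_0')[:4]: print(d['p'],d['extent'])
E
```

```text
34.4 [0.51009321 0.04016455 0.07453617] [ 0.00675665 -0.00070193] 0.006058620497950873 [-15.31189248   1.36690462  13.95760807]
heel +30 [244.  184.9] heel -30 [247.  292.1] face top back +35 [289.  200.1] lip front end [348.3  55.5] deck FL [107.1  62.3]
0.97 [170.4, 9.2, 34.1, 41.6]
0.93 [211.1, 34.0, 36.4, 30.3]
0.91 [299.4, 43.7, 38.1, 18.5]
0.23 [66.4, 0.0, 378.3, 375.3]
```

View pics/w21.png

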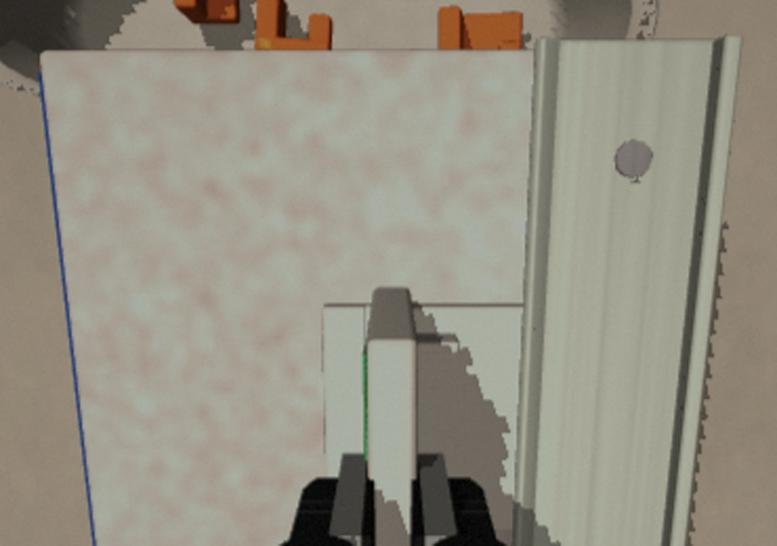

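```bash
python3 -c "
from workcell import *
s=get_state(); print(s['clock'],s['wrist_force'],s['finger_gap']); print(hand_in())"
```

```text
34.5 [-16.4985       1.77278208  12.78608376] 0.006467161789490571
the job is handed in; nothing more can be done
None
```

I swept all three stubs into the kidney dish with the brush and stood the brush back on the worktop, clear of the shelf and dish. I then slid the label holder's tongue into the bay and pushed until the spring bar reached its stop. I handed the job in at 34.5 s, still gripping and pushing.

**Last checks**
- **Stubs:** all three are visible in the dish in the last wrist picture, and the deck in front of the lip is empty.
- **Spring bar:** force rose with the spring to about 6 N. After that, 2 mm more of commanded push moved the holder only about 0.2 mm while the force climbed to about 15 N.
- **Holder position:** the tongue tip works out at 63.8 mm behind the shelf's origin, against 64 mm expected. The heel corner showed within a pixel of where it should be when fully home. The bar itself is hidden behind the lip, so "fully home" comes from force and position rather than from seeing it.
- **Bystanders:** neither the arm nor the brush touched the handpieces, scissors or pack. I only looked at the handpieces afterwards; they look unmoved.

**Disagreements**
- Heights fitted from the wrist camera came out about 6 to 8 mm low. I used the stated heights instead, and the holder touched the deck at about 50 mm, as the text says.
- The measured finger gap was 2 to 5 mm below the stated thickness of the brush block and the face, but both grips held.
- About 13 N of upward force remains on the wrist from the holder pressing on the deck, with a tilt of about 0.4°.

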